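# Spin-check three pulleys and mark the one that binds

### The job

Three spring-return pulleys stand in a row on the welding table. From the left one to the right one, turn each with a fingertip on its upper face by a quarter turn or more and let it go, never pushing on a pulley with more than 20 N: a free one runs back, and one of the three binds. Then slip the steel collar fully down over the axle end of the binding pulley, lowering rather than dropping it; leave that pulley standing turned and everything else where it is.

Things in the scene. Friction and masses are not known exactly. Their poses are not given: they have to be found in the camera images.
- stand: Fixed grey base bar, 100 x 340 x 18 mm, carrying three alike pulleys in a row along its y axis at y = +115, 0 and -115 mm. Origin: centre of its underside, on the table. It may be turned a little about the vertical. Above each pulley a fixed axle end stands up.
- collar: Loose steel marker collar: a plain tube standing upright on the table to the left or right of the stand, 40 mm outside diameter, 19 mm bore right through, 40 mm tall, 0.1 to 0.15 kg. Origin: centre of its underside. It slips down over an axle end until it rests on the shoulder.
- face_1 (a point): Centre of the flat metal upper face of the pulley at the left end (+y end) of the stand, as drawn (62 mm above the table); the real face is up to 5 mm higher or lower. Pulley: 92 mm diameter, 24 mm thick. On its axis, not turning: a shoulder, 28 mm diameter, top 7 mm above this point, then the round axle end, 16 mm diameter, to 24 mm above it, its tip tapering to 9 mm at 31 mm above it.
- pulley_1 (a joint): Turn of that pulley (rad) about the vertical, + is counter-clockwise from above; starts within 0.1 of 0, no stop within several turns. A black dot 37 mm from the axis shows it. A fingertip rubbed round the face 33 mm out turns it: a free one takes under 0.6 N, and when let go a weak spring swings it back to 0; a binding one takes 2 to 4 N (press some 5 to 9 N) and stays where it is left.
- face_2 (a point): Centre of the flat metal upper face of the pulley at the middle of the stand, as drawn (62 mm above the table); the real face is up to 5 mm higher or lower. Pulley: 92 mm diameter, 24 mm thick. On its axis, not turning: a shoulder, 28 mm diameter, top 7 mm above this point, then the round axle end, 16 mm diameter, to 24 mm above it, its tip tapering to 9 mm at 31 mm above it.
- pulley_2 (a joint): Turn of that pulley (rad) about the vertical, + is counter-clockwise from above; starts within 0.1 of 0, no stop within several turns. A black dot 37 mm from the axis shows it. A fingertip rubbed round the face 33 mm out turns it: a free one takes under 0.6 N, and when let go a weak spring swings it back to 0; a binding one takes 2 to 4 N (press some 5 to 9 N) and stays where it is left.
- face_3 (a point): Centre of the flat metal upper face of the pulley at the right end (-y end) of the stand, as drawn (62 mm above the table); the real face is up to 5 mm higher or lower. Pulley: 92 mm diameter, 24 mm thick. On its axis, not turning: a shoulder, 28 mm diameter, top 7 mm above this point, then the round axle end, 16 mm diameter, to 24 mm above it, its tip tapering to 9 mm at 31 mm above it.
- pulley_3 (a joint): Turn of that pulley (rad) about the vertical, + is counter-clockwise from above; starts within 0.1 of 0, no stop within several turns. A black dot 37 mm from the axis shows it. A fingertip rubbed round the face 33 mm out turns it: a free one takes under 0.6 N, and when let go a weak spring swings it back to 0; a binding one takes 2 to 4 N (press some 5 to 9 N) and stays where it is left.
- tee_sample: Bystander, to be left alone: welded steel tee, base 90 x 100 x 6 mm, upright plate along its y, 91 mm tall. Origin on its underside.
- foam_cradle: Bystander, to be left alone: dark foam U block, 80 x 160 x 30 mm. Origin on its underside.
- cleaner: Bystander, to be left alone: blue bottle, 70 mm diameter, 200 mm tall. Origin on its underside.
- angle_gauge: Bystander, to be left alone: red plastic bar on two black discs, 34 x 144 x 14 mm. Origin on its underside.
- wire_brush: Bystander, to be left alone: wire brush lying flat, 200 mm long. Origin on its underside.
- chipping_hammer: Bystander, to be left alone: hammer lying flat, 260 mm long. Origin on its underside.
- corner_magnet: Bystander, to be left alone: red square magnet, 70 x 70 x 24 mm. Origin on its underside.
Mind the look-alikes: they are no part of the job. What is meant by the collar is not black, brown or red, and is the larger of those in its own colour.

How it is judged (in metres and radians):
On the way, in this order (a step that is already met when the one before it is completed fails the run):
1. the pulley at the left end (+y end) has been turned by at least 0.9 rad ((value of joint pulley_1 above 0.9 rad or value of joint pulley_1 below -0.9 rad)), for 0.05 s.
2. the pulley at the middle has been turned by at least 0.9 rad ((value of joint pulley_2 above 0.9 rad or value of joint pulley_2 below -0.9 rad)), for 0.05 s.
3. the pulley at the right end (-y end) has been turned by at least 0.9 rad ((value of joint pulley_3 above 0.9 rad or value of joint pulley_3 below -0.9 rad)), for 0.05 s.
4. the collar is lifted in the fingers (height (world z) of collar above 0.04 m and contact force between the fingers and collar above 1 N), for 0.2 s.
At the end, for the whole second after the job is handed in: The collar rests, released and upright (within 0.12 rad), fully down on the shoulder of the binding pulley (its underside 4 to 9.5 mm above the point face_N, within 3 mm of the axis); that pulley still stands turned by more than 0.5 rad, and the two free ones have run back to within 0.4 rad of 0 (((horizontal distance between collar and face_1 below 0.003 m and z of collar in the frame of face_1 between 0.004 and 0.0095 m and (value of joint pulley_1 above 0.5 rad or value of joint pulley_1 below -0.5 rad) and not (value of joint pulley_2 above 0.4 rad or value of joint pulley_2 below -0.4 rad) and not (value of joint pulley_3 above 0.4 rad or value of joint pulley_3 below -0.4 rad)) or (horizontal distance between collar and face_2 below 0.003 m and z of collar in the frame of face_2 between 0.004 and 0.0095 m and (value of joint pulley_2 above 0.5 rad or value of joint pulley_2 below -0.5 rad) and not (value of joint pulley_1 above 0.4 rad or value of joint pulley_1 below -0.4 rad) and not (value of joint pulley_3 above 0.4 rad or value of joint pulley_3 below -0.4 rad)) or (horizontal distance between collar and face_3 below 0.003 m and z of collar in the frame of face_3 between 0.004 and 0.0095 m and (value of joint pulley_3 above 0.5 rad or value of joint pulley_3 below -0.5 rad) and not (value of joint pulley_1 above 0.4 rad or value of joint pulley_1 below -0.4 rad) and not (value of joint pulley_2 above 0.4 rad or value of joint pulley_2 below -0.4 rad))) and angle between collar's own z axis and vertical below 0.12 rad and linear speed of collar below 0.02 m/s); the robot touches nothing.
It fails at once if a pulley is pushed by a finger, or by the arm, with more than 20 N (contact force between any of the arm, the fingers and pulley_1 above 20 N or contact force between any of the arm, the fingers and pulley_2 above 20 N or contact force between any of the arm, the fingers and pulley_3 above 20 N).
It fails at once if the collar is let go in the air instead of being lowered onto the shoulder (height (world z) of collar above 0.081 m and contact force between the fingers and collar below 0.1 N).
It fails at once if a bystander is moved by more than 25 mm (distance of any of tee_sample, foam_cradle, cleaner, angle_gauge, wire_brush, chipping_hammer, corner_magnet from where it was at the start of the episode above 0.025 m).
It also fails if it takes over 72 s, if anything falls off the work surface, if the arm or the gripper's body presses on something with over 40 N, if the wrist force passes 120 N, or if a joint passes its speed limit or range.

### The arm

A 7-joint arm with a two-finger parallel gripper is mounted at the origin on the work surface. World frame = base frame: x ahead of the robot, y to its left, z up, the work surface at z = 0. Lengths are in mm, angles in rad, forces in N, time in s.
With the tool pointing down it reaches from about 400 to 850 mm from the base axis. Payload 4.5 kg.
Tool frame: the origin (TCP) lies between the finger pads; the fingertips stand 8 mm ahead of it and the grasp point (between the pads) lies 11 mm behind it (robot.tip_extent is the distance from the TCP to the fingertips, in mm); x points along the fingers, z is the direction in which the jaws open and shut, and the axes are right-handed (so a half turn about x gives the same grasp; the last joint's range is limited). The gripper opens to 88 mm and grips with 3 to 60 N. Pads are 18 mm wide; open, the fingers measure 123 mm over their backs; the gripper's body (75 mm by 187 mm) begins 45 mm behind the grasp point.
Start: joints at [1.307, 0.689, -0.195, 1.565, 0.157, 0.902, -0.215], TCP at [183.415, -597.505, 246.743] pointing down, gripper open.
Joint ranges: [-3.01, 3.01], [-0.46, 2.08], [-1.47, 1.51], [0.13, 2.56], [-1, 4.14], [0.04, 2.09], [-2.66, 2.66]. Speed limits (rad/s): [2.57, 2.57, 3.14, 3.14, 3.14, 3.14, 3.14].

### API

Orientations are given as a unit quaternion [w, x, y, z].
In Python, from bench import monitor, cams, robot gives the robot as it stands. The module is installed in compiled form; this text tells all that it offers.
- The arm moves only by the tool play_rows, never from a script. Its argument "increments" is a list of rows, each a list of 7 numbers: the shift along the tool's x, y, z in units of 25 mm (1.0 is 25 mm), then the turn, a rotation vector about the tool's x, y, z in units of 6 degrees (1.0 is 6 degrees), then the closure, from 0 (fully open) to 1 (shut). In form: [[tx, ty, tz, rx, ry, rz, grip], ...]. A call has 1 to 12 rows; each row shifts and turns the pose as measured when the row begins, along the tool's axes as they then stand; what a row does not reach is not made up. A row lasts 1/8 s, in which the tool goes at most 62.5 mm and 10.7 degrees, less where a joint would pass 70% of its speed; a pose out of reach is approached as far as the arm can. A call is refused whole if a number of a shift passes 1 or a number of a turn 1, either way. A call with a gripper value outside its range is refused whole. The fingers move at their own pace and stop on an object; "grip_force" is the grip in N (left out, the last holds). Time passes only in rows, so rows that do not move let the fingers close. It gives the time, the measured TCP pose, the force and the opening at its end, in the units of the state.
- monitor.get_obs(): the state, without advancing time (a new reading comes with each control period).
- cams.grab_frame(name): name is "scene" or "side" or "wrist"; returns the picture (384x512x3 uint8, red, green, blue); there is no depth.
- cams.get_calibration(name): a dict with "fx", "fy", "cx", "cy" (pixels), "R" (3x3) and "t" (3): a world point X has camera coordinates R X + t; the wrist camera has in their place "tool_from_camera" (4x4, takes a point from camera to tool coordinates, whose origin is the TCP and whose axes are the tool frame's). Camera axes: x right, y down, z forward; pixel columns grow to the right and rows downward; lengths in mm; the calibration is good to about 2 mm. A picture is of the moment at which its call begins: read the wrist's pose just before it. get_calibration takes no time and is no camera call.
- robot.hand_in(): hands the job in, once; it reports no verdict.
The state is a dict: "t": time; "joint_pos": joint angles; "qd": joint speeds; "effort": joint torques, N m; "position": TCP position; "tool_rot": TCP orientation; "wrist_force": force on the tool from outside, world axes, zero at the start; "wrist_torque": the same for the moment, N m; "opening": finger opening in mm.
Only numpy, scipy, OpenCV 4.12 (cv2) and the standard library are available. Lean on these libraries where they do the work, as an engineer would, in place of code of your own. Each camera call takes 0.05 s, during which the arm holds its last target.

## Working session

There is one attempt and no reset: what is moved stays moved. The work goes in short steps, Python scripts to look and compute and a tool call to move; the robot and the scene stay as the last step left them, time stands still between calls to the robot, and variables do not carry over. Pictures are saved under pics/ and viewed, and the job is handed in when it is done.

Besides the shell and the picture viewer there is one more tool, called after "Call:" as name(argument=value, ...), one argument or row to a line, values as JSON. play_rows: Moves the arm, as the interface text tells. Its arguments: {"type":"object","properties":{"increments":{"type":"array"},"grip_force":{"type":"number"}},"required":["increments"]}

```bash
mkdir -p pics
cat > h.py <<'E'
from bench import monitor,cams,robot
import numpy as np,cv2
def save(img,n,crop=None,s=1):
    if crop: img=img[crop[1]:crop[3],crop[0]:crop[2]]
    img=cv2.resize(img,None,fx=s,fy=s,interpolation=cv2.INTER_CUBIC)
    cv2.imwrite('pics/'+n+'.png',img[:,:,::-1])
def ray(cal,uv):
    d=np.array([(uv[0]-cal['cx'])/cal['fx'],(uv[1]-cal['cy'])/cal['fy'],1.])
    R=np.array(cal['R']);t=np.array(cal['t'])
    return -R.T@t, R.T@d
def onz(cal,uv,z):
    c,d=ray(cal,uv); return c+d*(z-c[2])/d[2]
def proj(cal,X):
    p=np.array(cal['R'])@np.array(X)+np.array(cal['t']); return [cal['fx']*p[0]/p[2]+cal['cx'],cal['fy']*p[1]/p[2]+cal['cy']]
E
python3 - <<'E'
from h import *
np.set_printoptions(precision=3,suppress=True)
for n in ['scene','side','wrist']:
    np.save(n+'0.npy',(f:=cams.grab_frame(n))); save(f,n+'0',s=1.5); print(n,cams.get_calibration(n))
print(monitor.get_obs())
print(robot.tip_extent)
E
```

```text
scene {'fx': 439.6716220828922, 'fy': 439.6716220828922, 'cx': 245.6204809198919, 'cy': 186.7624822871678, 'R': array([[ 0.613,  0.789,  0.023],
       [ 0.478, -0.348, -0.807],
       [-0.629,  0.506, -0.591]]), 't': array([-345.968, -244.989, 1658.844])}
side {'fx': 371.49570613606846, 'fy': 371.49570613606846, 'cx': 251.81344999827567, 'cy': 198.45023871606926, 'R': array([[ 0.711, -0.703, -0.02 ],
       [-0.486, -0.47 , -0.737],
       [ 0.509,  0.534, -0.675]]), 't': array([-428.5  ,  324.953,  658.085])}
wrist {'fx': 273.62479341849803, 'fy': 273.62479341849803, 'cx': 250.2036029912974, 'cy': 187.09405315512979, 'tool_from_camera': array([[   0.001,   -0.288,    0.958, -137.435],
       [  -0.   ,   -0.958,   -0.288,   73.682],
       [   1.   ,    0.   ,   -0.001,   -1.528],
       [   0.   ,    0.   ,    0.   ,    1.   ]])}
{'t': 0.15, 'joint_pos': array([ 1.307,  0.69 , -0.195,  1.566,  0.157,  0.903, -0.215]), 'qd': array([-0.002, -0.002, -0.001, -0.004,  0.   , -0.   , -0.001]), 'effort': array([ -0.002, -52.786,  -1.269, -15.359,  -0.053,   0.004,   0.   ]), 'position': array([ 183.211, -597.077,  246.145]), 'tool_rot': array([ 0.568,  0.421,  0.569, -0.42 ]), 'wrist_force': array([ 0.278,  0.422, -0.603]), 'wrist_torque': array([-0.004,  0.008, -0.012]), 'opening': 87.81983435334189}
8.0
```

View pics/scene0.png

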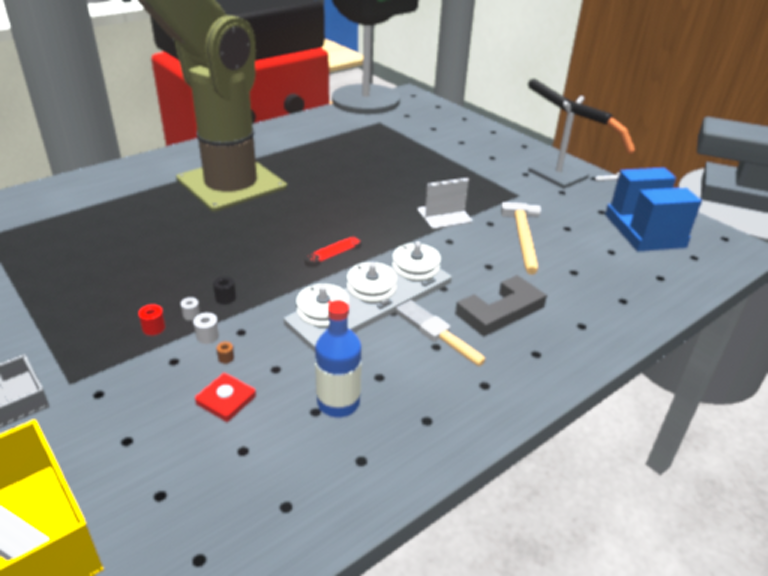

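View pics/side0.png

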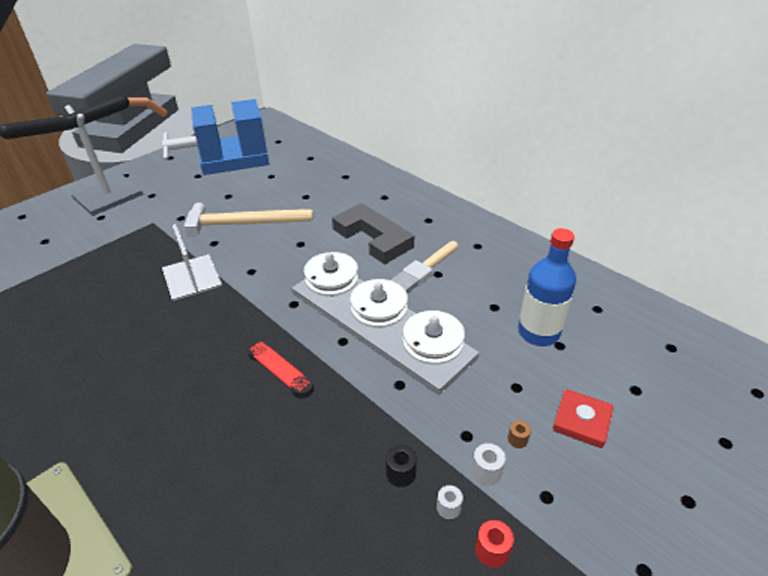

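View pics/wrist0.png

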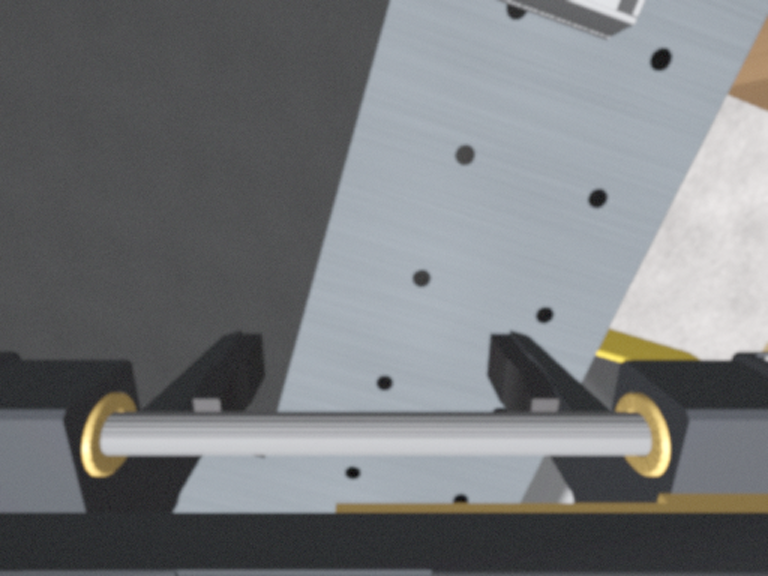

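Run:
```python
from h import *
s=np.load('scene0.npy');d=np.load('side0.npy')
a=cv2.resize(s[150:250,80:310],None,fx=3.4,fy=3.4,interpolation=cv2.INTER_CUBIC)
cv2.imwrite('pics/sc_crop.png',a[:,:,::-1])
b=cv2.resize(d[155:395,190:350],None,fx=2.5,fy=2.5,interpolation=cv2.INTER_CUBIC)
cv2.imwrite('pics/sd_crop.png',b[:,:,::-1])
```

```text
(no output)
```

View pics/sc_crop.png

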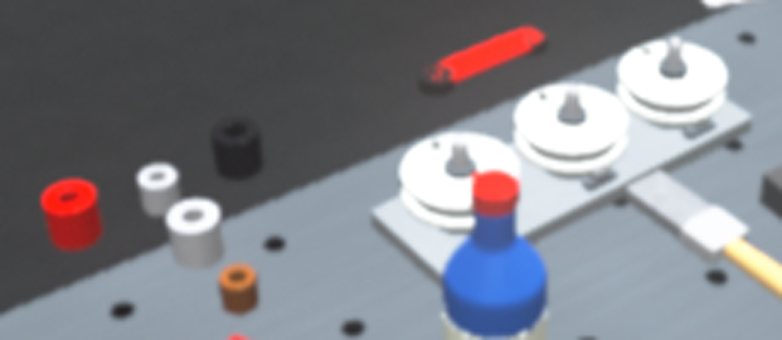

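View pics/sd_crop.png

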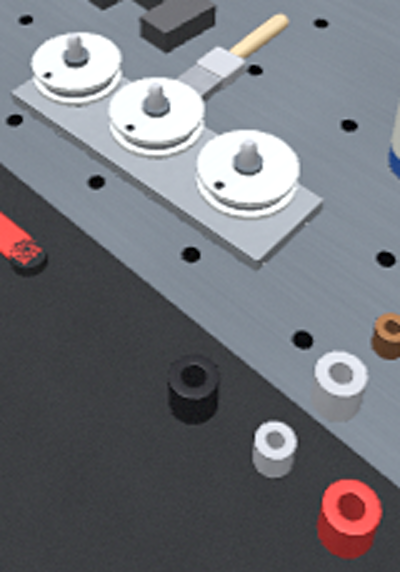

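```bash
cat >> h.py <<'E'
def tri(ca,ua,cb,ub):
    c1,d1=ray(ca,ua);c2,d2=ray(cb,ub)
    d1=d1/np.linalg.norm(d1);d2=d2/np.linalg.norm(d2)
    A=np.stack([d1,-d2],1);s=np.linalg.lstsq(A,c2-c1,rcond=None)[0]
    p=c1+s[0]*d1;q=c2+s[1]*d2
    return (p+q)/2,np.linalg.norm(p-q)
E
python3 - <<'E'
from h import *
np.set_printoptions(precision=1,suppress=True)
S=cams.get_calibration('scene');D=cams.get_calibration('side')
sc=lambda u,v:(80+(u+.5)/3.4-.5,150+(v+.5)/3.4-.5)
sd=lambda u,v:(190+(u+.5)/2.5-.5,155+(v+.5)/2.5-.5)
T={}
for n,a,b in [('tipL',(460,145),(248,142)),('tipM',(572,93),(155,85)),('tipR',(674,40),(75,35)),('collartop',(194,217),(341,372)),('small',(158,176),(275,439)),('black',(238,132),(193,375)),('red',(70,197),(350,502))]:
    X,e=tri(S,sc(*a),D,sd(*b));T[n]=X;print(n,X,e)
v=T['tipL']-T['tipR'];print('axis',np.linalg.norm(v),np.degrees(np.arctan2(-v[0],v[1])))
print('cleaner',onz(S,(338/1.5,400/1.5),0),onz(D,(543/1.5,330/1.5),0))
print('gauge',onz(D,(280/1.5,368/1.5),10),'brush',onz(D,(430/1.5,262/1.5),10),'tee',onz(D,(190/1.5,275/1.5),0),'cradle',onz(D,(375/1.5,235/1.5),25))
E
```

```text
tipL [ 596.2 -129.1   88.5] 3.5726519315461998
tipM [592.2 -14.8  89.2] 4.347048594851433
tipR [587.7  98.2  93.7] 0.03491432622209439
collartop [ 496.  -313.7   38. ] 0.9700028038537905
small [ 421.7 -310.1   29.5] 0.11496499509864215
black [ 414.7 -233.    36.4] 0.20059541954821294
red [ 417.6 -380.6   39.2] 2.207488789434125
axis 227.48441650672908 -177.86923405591173
cleaner [ 762.1 -216.6   -0. ] [ 772.3 -222.2    0. ]
gauge [408.4  20.   10. ] brush [768.1  25.6  10. ] tee [433.4 335.2   0. ] cradle [742.4 147.7  25. ]
```

```bash
cat >> h.py <<'E'
from scipy.spatial.transform import Rotation as Ro
def rot(o): 
    q=o['tool_rot']; return Ro.from_quat([q[1],q[2],q[3],q[0]]).as_matrix()
def show():
    o=monitor.get_obs(); R=rot(o)
    print('t',round(o['t'],2),'p',np.round(o['position'],1),'F',np.round(o['wrist_force'],2),'open',round(o['opening'],1),'q',np.round(o['joint_pos'],2));print(np.round(R,3)); return o,R
def wcal(o):
    c=dict(cams.get_calibration('wrist')); R=rot(o)
    T=np.array(c['tool_from_camera']); Rw=R@T[:3,:3]; tw=R@T[:3,3]+o['position']
    c['R']=Rw.T; c['t']=-Rw.T@tw; return c
def plan(target,yaw=None):
    # yaw: world angle (deg) wanted of tool z axis
    o,R=show(); d=R.T@(np.array(target)-o['position']); print('shift units',np.round(d/25,3))
    if yaw is not None:
        y=np.radians(yaw); z=np.array([np.cos(y),np.sin(y),0]); x=np.array([0,0,-1.]); Rt=np.stack([x,np.cross(z,x),z],1)
        print('turn units',np.round(Ro.from_matrix(R.T@Rt).as_rotvec(degrees=True)/6,3))
E
python3 - <<'E'
from h import *
show()
S=cams.get_calibration('scene');D=cams.get_calibration('side')
print('brown',onz(S,(225/1.5,346/1.5),25),onz(D,(519/1.5,428/1.5),25))
plan([588,98,180],0);
plan([588,98,180],90);plan([588,98,180],-90);plan([588,98,180],180)
E
```

```text
t 0.15 p [ 183.2 -597.1  246.1] F [ 0.28  0.42 -0.6 ] open 87.8 q [ 1.31  0.69 -0.19  1.57  0.16  0.9  -0.22]
[[-0.     0.956  0.293]
 [ 0.001  0.293 -0.956]
 [-1.    -0.    -0.001]]
brown [ 563.90826513 -312.41834169   25.        ] [ 566.22388054 -312.75447617   25.        ]
t 0.15 p [ 183.2 -597.1  246.1] F [ 0.28  0.42 -0.6 ] open 87.8 q [ 1.31  0.69 -0.19  1.57  0.16  0.9  -0.22]
[[-0.     0.956  0.293]
 [ 0.001  0.293 -0.956]
 [-1.    -0.    -0.001]]
shift units [  2.672  23.638 -21.824]
turn units [-1.2156e+01 -1.2000e-02 -7.0000e-03]
t 0.15 p [ 183.2 -597.1  246.1] F [ 0.28  0.42 -0.6 ] open 87.8 q [ 1.31  0.69 -0.19  1.57  0.16  0.9  -0.22]
[[-0.     0.956  0.293]
 [ 0.001  0.293 -0.956]
 [-1.    -0.    -0.001]]
shift units [  2.672  23.638 -21.824]
turn units [-2.7156e+01 -4.0000e-03 -1.8000e-02]
t 0.15 p [ 183.2 -597.1  246.1] F [ 0.28  0.42 -0.6 ] open 87.8 q [ 1.31  0.69 -0.19  1.57  0.16  0.9  -0.22]
[[-0.     0.956  0.293]
 [ 0.001  0.293 -0.956]
 [-1.    -0.    -0.001]]
shift units [  2.672  23.638 -21.824]
turn units [ 2.844 -0.012  0.003]
t 0.15 p [ 183.2 -597.1  246.1] F [ 0.28  0.42 -0.6 ] open 87.8 q [ 1.31  0.69 -0.19  1.57  0.16  0.9  -0.22]
[[-0.     0.956  0.293]
 [ 0.001  0.293 -0.956]
 [-1.    -0.    -0.001]]
shift units [  2.672  23.638 -21.824]
turn units [ 1.7844e+01 -8.0000e-03  1.3000e-02]
```

Call:
play_rows(
  increments=[
    [0.07,0.98,-0.9,0,0,0,0],
    [0.07,0.98,-0.9,0,0,0,0],
    [0.07,0.98,-0.9,0,0,0,0],
    [0.07,0.98,-0.9,0,0,0,0],
    [0.07,0.98,-0.9,0,0,0,0],
    [0.07,0.98,-0.9,0,0,0,0],
    [0.07,0.98,-0.9,0,0,0,0],
    [0.07,0.98,-0.9,0,0,0,0],
    [0.07,0.98,-0.9,0,0,0,0],
    [0.07,0.98,-0.9,0,0,0,0],
    [0.07,0.98,-0.9,0,0,0,0],
    [0.07,0.98,-0.9,0,0,0,0],
  ],
)

```text
t: 1.65
position: [389.3, -244.0, 222.5]
tool_rot: [0.566, 0.422, 0.569, -0.422]
wrist_force: [0.7, 0.0, -1.5]
opening: 88.0
```

Call:
play_rows(
  increments=[
    [0.07,0.98,-0.9,0,0,0,0],
    [0.07,0.98,-0.9,0,0,0,0],
    [0.07,0.98,-0.9,0,0,0,0],
    [0.07,0.98,-0.9,0,0,0,0],
    [0.07,0.98,-0.9,0,0,0,0],
    [0.07,0.98,-0.9,0,0,0,0],
    [0.07,0.98,-0.9,0,0,0,0],
    [0.07,0.98,-0.9,0,0,0,0],
    [0.07,0.98,-0.9,0,0,0,0],
    [0.07,0.98,-0.9,0,0,0,0],
    [0.07,0.98,-0.9,0,0,0,0],
    [0.07,0.98,-0.9,0,0,0,0],
  ],
)

```text
t: 3.15
position: [598.1, 111.4, 199.3]
tool_rot: [0.565, 0.421, 0.57, -0.423]
wrist_force: [0.3, 0.1, 0.3]
opening: 88.2
```

Run:
```python
from h import *
plan([588,98,200],-55)
```

```text
t 3.15 p [598.1 111.4 199.3] F [0.29 0.09 0.27] open 88.2 q [-0.23  0.72 -0.05  1.66  0.05  0.76 -1.58]
[[-0.006  0.958  0.288]
 [ 0.002  0.288 -0.958]
 [-1.    -0.005 -0.004]]
shift units [-0.028 -0.539  0.396]
turn units [-3.044 -0.043  0.045]
```

Call:
play_rows(
  increments=[
    [0,-0.5,0.4,0,0,0,0],
    [0,0,0,-1,0,0,0],
    [0,0,0,-1,0,0,0],
    [0,0,0,-1,0,0,0],
    [0,0,0,0,0,0,0],
  ],
)

```text
t: 3.78
position: [586.5, 97.0, 197.5]
tool_rot: [0.625, 0.323, 0.631, -0.326]
wrist_force: [-0.8, -0.5, 0.5]
opening: 88.0
```

Run:
```python
from h import *
plan([588,98,200],-55)
o=monitor.get_obs(); f=cams.grab_frame('wrist'); np.save('w1.npy',f); import pickle; pickle.dump(o,open('w1.pkl','wb')); save(f,'w1',s=1.5)
```

```text
t 3.77 p [586.5  97.  197.5] F [-0.83 -0.48  0.47] open 88.0 q [-0.15  0.71 -0.15  1.7   0.14  0.75 -1.32]
[[-0.01   0.815  0.579]
 [ 0.     0.579 -0.815]
 [-1.    -0.008 -0.006]]
shift units [-0.101  0.073  0.001]
turn units [ 0.061 -0.058  0.079]
```

View pics/w1.png

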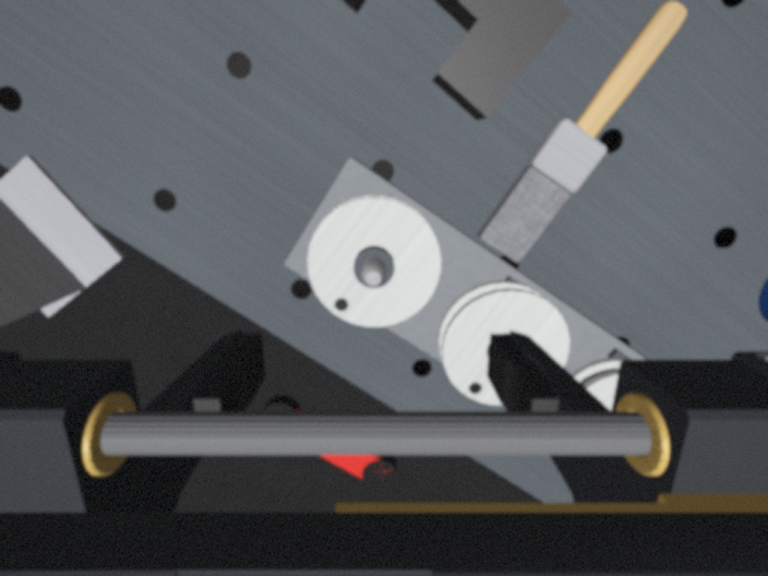

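Run:
```python
from h import *
import pickle
f=np.load('w1.npy');o=pickle.load(open('w1.pkl','rb'));c=wcal(o)
g=f.min(2); m=(g>195).astype(np.uint8)
cs,_=cv2.findContours(m,cv2.RETR_EXTERNAL,cv2.CHAIN_APPROX_NONE)
for k in cs:
    if cv2.contourArea(k)<1500: continue
    k=cv2.convexHull(k); e=cv2.fitEllipse(k); print('area',cv2.contourArea(k),'ell',np.round(e[0],1),np.round(e[1],1))
    for z in (57,62,67):
        X=onz(c,e[0],z); l=onz(c,(e[0][0]-e[1][0]/2,e[0][1]),z); r=onz(c,(e[0][0]+e[1][0]/2,e[0][1]),z); print(z,np.round(X,1),'diam',round(np.linalg.norm(l-r),1))
# same for side/scene
for n in('scene','side'):
    f=np.load(n+'0.npy');c=cams.get_calibration(n);m=(f.min(2)>205).astype(np.uint8)
    cs,_=cv2.findContours(m,cv2.RETR_EXTERNAL,cv2.CHAIN_APPROX_NONE)
    for k in cs:
        if cv2.contourArea(k)<300 or cv2.contourArea(k)>3000: continue
        e=cv2.fitEllipse(cv2.convexHull(k));X=onz(c,e[0],62)
        if abs(X[0]-590)<60 and abs(X[1])<200: print(n,np.round(e[0],1),np.round(e[1],1),np.round(X,1))
```

```text
area 4621.5 ell [337.  231.2] [73.5 85.4]
57 [590.4 -15.4  57. ] diam 81.6
62 [591.4 -12.6  62. ] diam 80.1
67 [592.4  -9.8  67. ] diam 78.7
area 5907.0 ell [249.1 174.1] [85.8 88.3]
57 [587.2 102.3  57. ] diam 89.8
62 [588.3 103.   62. ] diam 88.1
67 [589.4 103.7  67. ] diam 86.5
scene [243. 194.] [ 43.8 119. ] [619.5 -54.2  62. ]
side [288.5 223.7] [34.7 42. ] [ 587.7 -135.5   62. ]
side [252.2 201. ] [31.1 39.5] [583.9 -22.4  62. ]
side [220.3 181.6] [27.6 37.4] [578.3  88.9  62. ]
```

Run:
```python
from h import *
import pickle
o=pickle.load(open('w1.pkl','rb'));c=wcal(o)
print(onz(c,(371/1.5,272/1.5),93),onz(c,(374.5/1.5,266/1.5),69))
plan([562.5,83,100],-55)
```

```text
[588.47339854 104.64310376  93.        ] [587.37590325 101.51945875  69.        ]
t 3.83 p [586.5  96.8 197.5] F [ 0.24 -0.32  0.11] open 87.9 q [-0.15  0.71 -0.15  1.7   0.14  0.75 -1.33]
[[-0.01   0.816  0.578]
 [-0.     0.578 -0.816]
 [-1.    -0.008 -0.006]]
shift units [ 3.909 -1.07  -0.08 ]
turn units [ 0.051 -0.056  0.081]
```

Call:
play_rows(
  increments=[
    [0,-0.5,-0.04,0.05,-0.05,0.08,1],
    [0,-0.54,-0.04,0,0,0,1],
    [0.7,0,0,0,0,0,1],
    [0.9,0,0,0,0,0,1],
    [0.9,0,0,0,0,0,1],
    [0.7,0,0,0,0,0,1],
    [0.4,0,0,0,0,0,1],
    [0,0,0,0,0,0,1],
  ],
)

```text
t: 4.82
position: [562.6, 78.8, 105.9]
tool_rot: [0.625, 0.331, 0.623, -0.333]
wrist_force: [-0.2, 0.8, 1.0]
opening: 10.2
```

Run:
```python
from h import *
plan([562.5,83,80],-55)
save(cams.grab_frame('wrist'),'w2',s=1.2)
```

```text
t 4.83 p [562.6  78.8 105.9] F [-0.24  0.82  0.97] open 10.2 q [-0.16  0.82 -0.11  1.85  0.18  0.48 -1.37]
[[ 0.001  0.83   0.558]
 [-0.003  0.558 -0.83 ]
 [-1.    -0.001  0.003]]
shift units [ 1.034  0.09  -0.145]
turn units [-0.175  0.028  0.009]
```

View pics/w2.png

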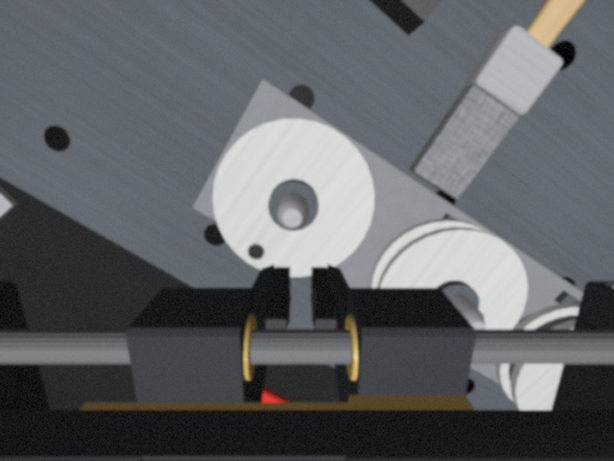

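Call:
play_rows(
  increments=[
    [0.5,0.09,-0.14,-0.17,0,0,1],
    [0.4,0,0,0,0,0,1],
    [0.1,0,0,0,0,0,1],
    [0,0,0,0,0,0,1],
  ],
)

```text
t: 5.38
position: [563.8, 83.6, 80.8]
tool_rot: [0.629, 0.326, 0.626, -0.326]
wrist_force: [0.6, -0.2, 0.7]
opening: 0.4
```

Call:
play_rows(
  increments=[
    [0.05,0,0,0,0,0,1],
    [0.04,0,0,0,0,0,1],
    [0.04,0,0,0,0,0,1],
  ],
)

```text
t: 5.75
position: [564.3, 83.5, 77.8]
tool_rot: [0.629, 0.327, 0.625, -0.326]
wrist_force: [0.3, 0.4, -0.4]
opening: 0.5
```

Call:
play_rows(
  increments=[
    [0.04,0,0,0,0,0,1],
    [0.04,0,0,0,0,0,1],
  ],
)

```text
t: 6.0
position: [564.4, 83.5, 75.9]
tool_rot: [0.629, 0.327, 0.625, -0.326]
wrist_force: [1.9, 0.0, -0.4]
opening: 0.7
```

Call:
play_rows(
  increments=[
    [0.04,0,0,0,0,0,1],
    [0.04,0,0,0,0,0,1],
  ],
)

```text
t: 6.25
position: [564.4, 83.5, 73.7]
tool_rot: [0.629, 0.327, 0.625, -0.326]
wrist_force: [-0.7, -0.1, -0.4]
opening: 0.8
```

Call:
play_rows(
  increments=[
    [0.04,0,0,0,0,0,1],
    [0.04,0,0,0,0,0,1],
  ],
)

```text
t: 6.5
position: [564.4, 83.5, 71.6]
tool_rot: [0.629, 0.327, 0.625, -0.326]
wrist_force: [0.1, 0.6, 0.1]
opening: 0.4
```

Call:
play_rows(
  increments=[
    [0.04,0,0,0,0,0,1],
  ],
)

```text
t: 6.62
position: [564.4, 83.5, 70.5]
tool_rot: [0.629, 0.327, 0.625, -0.326]
wrist_force: [0.2, -0.4, -0.1]
opening: 0.6
```

Call:
play_rows(
  increments=[
    [0.04,0,0,0,0,0,1],
  ],
)

```text
t: 6.75
position: [564.4, 83.5, 69.4]
tool_rot: [0.629, 0.327, 0.625, -0.326]
wrist_force: [0.2, 0.0, -0.1]
opening: 0.5
```

Call:
play_rows(
  increments=[
    [0.04,0,0,0,0,0,1],
  ],
)

```text
t: 6.88
position: [564.3, 83.3, 69.1]
tool_rot: [0.629, 0.327, 0.625, -0.326]
wrist_force: [-2.7, -0.7, 13.9]
opening: 0.6
```

Call:
play_rows(
  increments=[
    [0.015,0,0,0,0,0,1],
  ],
)

```text
t: 7.0
position: [564.4, 83.5, 69.3]
tool_rot: [0.629, 0.327, 0.625, -0.326]
wrist_force: [-0.4, 1.4, 3.9]
opening: 0.5
```

Call:
play_rows(
  increments=[
    [0.015,0,0.05,0,0,0,1],
  ],
)

```text
t: 7.12
position: [564.5, 83.2, 69.3]
tool_rot: [0.629, 0.327, 0.626, -0.326]
wrist_force: [-3.7, 2.6, 5.6]
opening: 0.6
```

Call:
play_rows(
  increments=[
    [0.018,0.005,0.14,-0.8,0,0,1],
    [0.018,0.005,0.14,-0.8,0,0,1],
  ],
)

```text
t: 7.38
position: [567.8, 79.6, 69.2]
tool_rot: [0.654, 0.271, 0.652, -0.27]
wrist_force: [-3.0, 1.7, 7.3]
opening: 0.4
```

Call:
play_rows(
  increments=[
    [0.018,0.005,0.14,-0.8,0,0,1],
    [0.018,0.005,0.14,-0.8,0,0,1],
  ],
)

```text
t: 7.62
position: [571.7, 76.5, 69.3]
tool_rot: [0.675, 0.213, 0.674, -0.212]
wrist_force: [-4.1, 1.0, 8.3]
opening: 0.6
```

Run:
```python
from h import *
o,R=show(); p=o['position'][:2]-np.array([588,101]); print('r',np.hypot(*p),'ang',np.degrees(np.arctan2(p[1],p[0])),'yaw',np.degrees(np.arctan2(R[1,2],R[0,2])))
save(cams.grab_frame('wrist'),'w3',crop=(80,0,460,300),s=2)
```

```text
t 7.62 p [571.7  76.5  69.3] F [-4.06  0.96  8.31] open 0.6 q [-0.11  0.89 -0.18  1.84  0.33  0.44 -1.14]
[[ 0.001  0.573  0.82 ]
 [ 0.001  0.82  -0.573]
 [-1.     0.002 -0.   ]]
r 29.4246864826787 ang -123.69736237924114 yaw -34.928248183414595
```

View pics/w3.png

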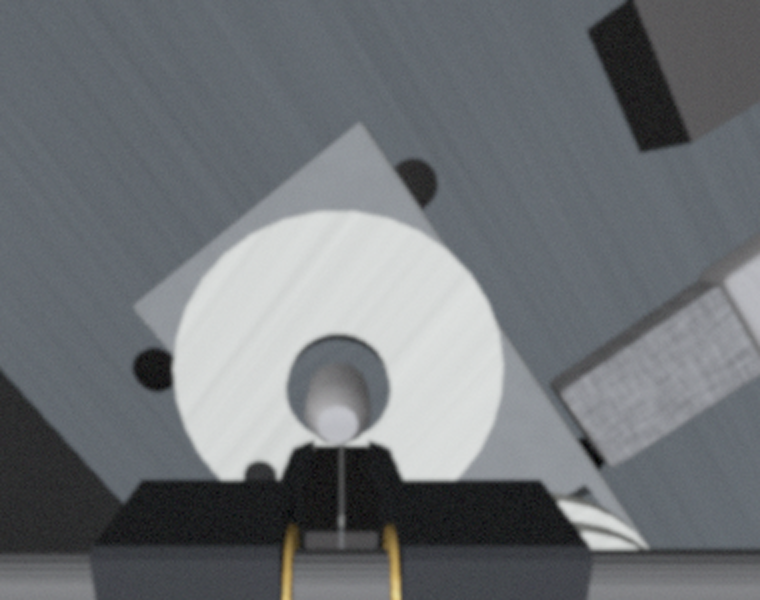

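Call:
play_rows(
  increments=[
    [0.017,-0.02,0.16,-0.9,0,0,1],
    [0.017,-0.02,0.16,-0.9,0,0,1],
    [0.017,-0.015,0.16,-0.9,0,0,1],
  ],
)

```text
t: 8.05
position: [580.1, 72.7, 69.3]
tool_rot: [0.698, 0.112, 0.699, -0.108]
wrist_force: [-3.1, 1.6, 6.6]
opening: 0.6
```

```bash
cat >> h.py <<'E'
def orb(P):
    o,R=show(); p=o['position'][:2]-np.array(P); print('r',np.hypot(*p),'ang',np.degrees(np.arctan2(p[1],p[0])),'yaw',np.degrees(np.arctan2(R[1,2],R[0,2])))
E
python3 -c "
from h import *
orb([588,101])"
```

```text
t 8.05 p [580.1  72.7  69.3] F [-3.09  1.65  6.58] open 0.6 q [-0.05  0.9  -0.27  1.81  0.45  0.49 -0.93]
[[-0.001  0.307  0.952]
 [ 0.005  0.952 -0.307]
 [-1.     0.005 -0.003]]
r 29.400508200297757 ang -105.64660700823747 yaw -17.8881433866535
```

Call:
play_rows(
  increments=[
    [0.018,-0.02,0.16,-0.9,0,0,1],
    [0.018,-0.02,0.16,-0.9,0,0,1],
    [0.018,-0.015,0.16,-0.9,0,0,1],
    [0.018,-0.015,0.16,-0.9,0,0,1],
    [0.018,-0.015,0.16,-0.9,0,0,1],
  ],
)

```text
t: 8.68
position: [594.5, 72.7, 69.2]
tool_rot: [0.701, -0.06, 0.707, 0.067]
wrist_force: [-3.8, 0.5, 8.4]
opening: 0.1
```

```bash
python3 -c "
from h import *
orb([588,101])"
```

```text
t 8.68 p [594.5  72.7  69.2] F [-3.83  0.49  8.43] open 0.1 q [ 0.04  0.93 -0.42  1.75  0.6   0.59 -0.56]
[[-0.01  -0.178  0.984]
 [ 0.009  0.984  0.179]
 [-1.     0.01  -0.008]]
r 29.06916998693055 ang -77.17043475180982 yaw 10.286846591450429
```

Call:
play_rows(
  increments=[
    [0.017,-0.02,0.16,-0.9,0,0,1],
    [0.017,-0.02,0.16,-0.9,0,0,1],
    [0.017,-0.015,0.16,-0.9,0,0,1],
    [0.017,-0.015,0.16,-0.9,0,0,1],
    [0.017,-0.015,0.16,-0.9,0,0,1],
  ],
)

```text
t: 9.3
position: [607.4, 79.7, 69.2]
tool_rot: [0.662, -0.227, 0.674, 0.237]
wrist_force: [-4.7, 0.2, 8.1]
opening: 0.5
```

Call:
play_rows(
  increments=[
    [0.017,-0.02,0.16,-0.9,0,0,1],
    [0.017,-0.02,0.16,-0.9,0,0,1],
    [0.017,-0.015,0.16,-0.9,0,0,1],
    [0.017,-0.015,0.16,-0.9,0,0,1],
  ],
)

```text
t: 9.8
position: [613.8, 89.1, 69.2]
tool_rot: [0.601, -0.351, 0.619, 0.364]
wrist_force: [-5.0, -2.5, 10.0]
opening: 0.5
```

Run:
```python
from h import *
orb([588,101]); save(cams.grab_frame('side'),'sd3',crop=(190,155,350,300),s=4)
```

```text
t 9.8 p [613.8  89.1  69.2] F [-5.01 -2.48  9.98] open 0.5 q [ 0.13  1.01 -0.66  1.65  0.79  0.8   0.17]
[[-0.032 -0.871  0.49 ]
 [ 0.003  0.49   0.872]
 [-0.999  0.029 -0.013]]
r 28.435495080118784 ang -24.7391790490122 yaw 60.68253348303749
```

View pics/sd3.png

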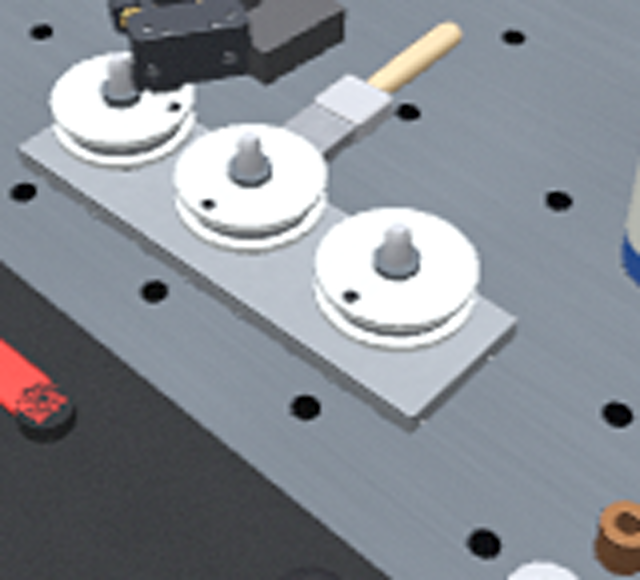

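Call:
play_rows(
  increments=[
    [-0.3,0,0,0,0,0,1],
    [-0.8,0,0,0,0,0,1],
    [-0.8,0,0,0,0,0,1],
    [0,0,0,0,0,0,1],
    [0,0,0,0,0,0,1],
  ],
)

```text
t: 10.48
position: [616.7, 88.5, 120.1]
tool_rot: [0.601, -0.351, 0.618, 0.364]
wrist_force: [0.2, 0.2, 1.0]
opening: 0.5
```

Run:
```python
from h import *
plan([592-26,-13-18,125],-55); save(cams.grab_frame('side'),'sd4',crop=(190,155,350,300),s=4)
```

```text
t 10.47 p [616.7  88.5 120.1] F [0.23 0.17 1.04] open 0.5 q [ 0.16  0.95 -0.71  1.63  0.73  0.88  0.22]
[[-0.03  -0.872  0.488]
 [ 0.003  0.488  0.873]
 [-1.     0.027 -0.012]]
shift units [-0.152 -0.559 -5.166]
turn units [19.293 -0.335 -0.051]
```

View pics/sd4.png

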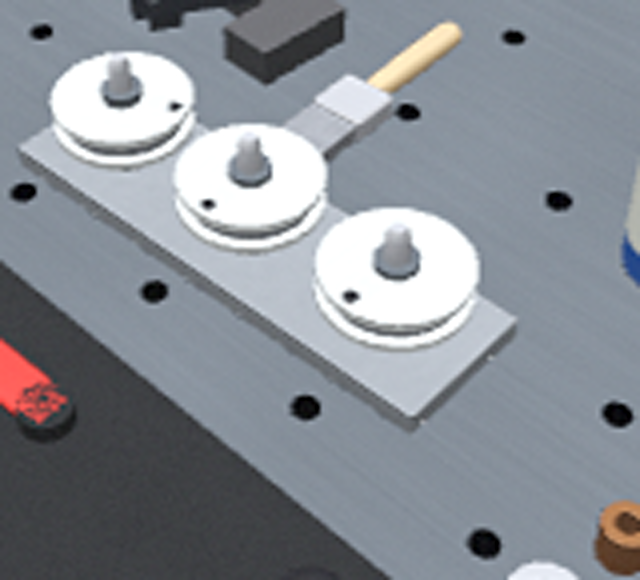

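Run:
```python
from h import *
plan([619,-30,115],60)
```

```text
t 10.53 p [616.9  88.7 120.1] F [-0.27 -0.53  0.28] open 0.3 q [ 0.16  0.95 -0.71  1.63  0.73  0.88  0.22]
[[-0.029 -0.872  0.488]
 [ 0.003  0.488  0.873]
 [-1.     0.027 -0.011]]
shift units [ 0.185 -2.398 -4.099]
turn units [ 0.129 -0.111 -0.259]
```

Call:
play_rows(
  increments=[
    [0.03,-0.4,-0.68,0.13,-0.11,-0.26,1],
    [0,-0.4,-0.68,0,0,0,1],
    [0,-0.4,-0.68,0,0,0,1],
    [0,-0.4,-0.68,0,0,0,1],
    [0,-0.4,-0.68,0,0,0,1],
    [0,-0.38,-0.65,0,0,0,1],
    [0,0,0,0,0,0,1],
  ],
)

```text
t: 11.4
position: [617.6, -36.9, 117.2]
tool_rot: [0.612, -0.353, 0.614, 0.353]
wrist_force: [0.1, 0.5, 0.1]
opening: 0.3
```

Run:
```python
from h import *
plan([619,-30,80],60)
save(cams.grab_frame('wrist'),'w4',s=1.2)
```

```text
t 11.4 p [617.6 -36.9 117.2] F [0.09 0.51 0.13] open 0.3 q [ 0.36  0.94 -0.7   1.67  0.77  0.84  0.36]
[[-0.003 -0.865  0.502]
 [-0.     0.502  0.865]
 [-1.     0.002 -0.002]]
shift units [1.487 0.088 0.27 ]
turn units [-0.021 -0.017 -0.021]
```

View pics/w4.png

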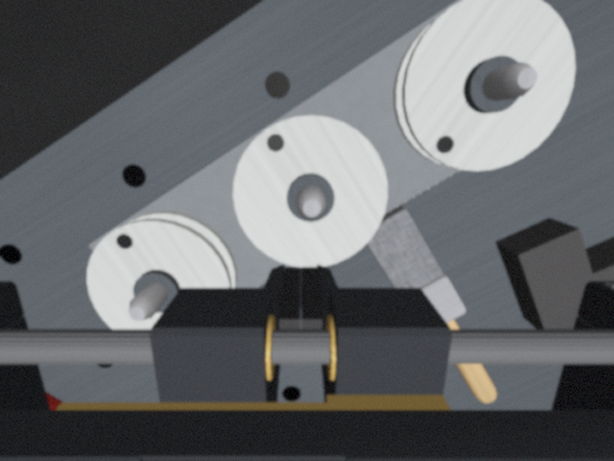

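```bash
cat >> h.py <<'E'
def discs(f,c,zs=(62,),th=195):
    m=(f.min(2)>th).astype(np.uint8)
    cs,_=cv2.findContours(m,cv2.RETR_EXTERNAL,cv2.CHAIN_APPROX_NONE)
    for k in cs:
        if cv2.contourArea(k)<2500: continue
        k=cv2.convexHull(k); e=cv2.fitEllipse(k); print('ell',np.round(e[0],1),np.round(e[1],1),[np.round(onz(c,e[0],z),1) for z in zs])
E
python3 - <<'E'
from h import *
o=monitor.get_obs();f=cams.grab_frame('wrist');c=wcal(o);np.save('w5.npy',f)
discs(f,c,(58,62,66)); print(onz(c,(313/1.2,204/1.2),93))
E
```

```text
ell [126.8 232.1] [ 92.1 116.6] [array([ 586.7, -129.1,   58. ]), array([ 586.1, -126.4,   62. ]), array([ 585.4, -123.7,   66. ])]
ell [256.1 160.2] [124.9 127.8] [array([587.9, -12.3,  58. ]), array([587.2, -12. ,  62. ]), array([586.5, -11.7,  66. ])]
ell [405.3  68. ] [131.6 156.3] [array([583.5, 104.3,  58. ]), array([582.9, 102.3,  62. ]), array([582.3, 100.2,  66. ])]
[588.44417935 -10.09717212  93.        ]
```

Call:
play_rows(
  increments=[
    [0.6,0.09,0.27,0,0,0,1],
    [0.6,0,0,0,0,0,1],
    [0.2,0,0,0,0,0,1],
    [0.08,0,0,0,0,0,1],
  ],
)

```text
t: 12.0
position: [618.6, -22.1, 77.6]
tool_rot: [0.611, -0.354, 0.611, 0.357]
wrist_force: [0.4, 1.3, -0.3]
opening: 0.4
```

Call:
play_rows(
  increments=[
    [0.04,0,0,0,0,0,1],
    [0.04,0,0,0,0,0,1],
  ],
)

```text
t: 12.25
position: [618.8, -22.0, 75.5]
tool_rot: [0.611, -0.354, 0.611, 0.357]
wrist_force: [-0.5, 0.4, 0.2]
opening: 0.6
```

Call:
play_rows(
  increments=[
    [0.03,0,0,0,0,0,1],
  ],
)

```text
t: 12.38
position: [619.0, -22.1, 75.0]
tool_rot: [0.611, -0.354, 0.611, 0.357]
wrist_force: [-1.5, -0.3, 0.3]
opening: 0.5
```

Call:
play_rows(
  increments=[
    [0.03,0,0,0,0,0,1],
  ],
)

```text
t: 12.5
position: [619.1, -22.3, 74.4]
tool_rot: [0.611, -0.354, 0.611, 0.357]
wrist_force: [0.3, -0.3, 0.5]
opening: 0.7
```

Call:
play_rows(
  increments=[
    [0.03,0,0,0,0,0,1],
  ],
)

```text
t: 12.62
position: [619.2, -22.3, 73.8]
tool_rot: [0.612, -0.354, 0.611, 0.357]
wrist_force: [0.0, -0.1, 0.9]
opening: 0.5
```

Call:
play_rows(
  increments=[
    [0.03,0,0,0,0,0,1],
  ],
)

```text
t: 12.75
position: [619.2, -22.4, 73.0]
tool_rot: [0.612, -0.354, 0.611, 0.357]
wrist_force: [-0.7, 0.3, 0.6]
opening: 0.8
```

Call:
play_rows(
  increments=[
    [0.03,0,0,0,0,0,1],
  ],
)

```text
t: 12.88
position: [619.3, -22.4, 72.3]
tool_rot: [0.612, -0.354, 0.611, 0.357]
wrist_force: [0.3, 0.4, 0.4]
opening: 0.6
```

Call:
play_rows(
  increments=[
    [0.03,0,0,0,0,0,1],
  ],
)

```text
t: 13.0
position: [619.3, -22.4, 71.5]
tool_rot: [0.612, -0.354, 0.611, 0.357]
wrist_force: [-0.4, -1.1, 3.3]
opening: 0.5
```

Call:
play_rows(
  increments=[
    [0.012,-0.03,-0.14,0.7,0,0,1],
    [0.012,-0.03,-0.14,0.7,0,0,1],
    [0.012,-0.03,-0.14,0.7,0,0,1],
  ],
)

```text
t: 13.38
position: [616.0, -30.4, 71.6]
tool_rot: [0.649, -0.282, 0.646, 0.287]
wrist_force: [-0.3, 1.3, 3.1]
opening: 0.4
```

```bash
python3 -c "
from h import *
orb([590,-13])"
```

```text
t 13.38 p [616.  -30.4  71.6] F [-0.34  1.27  3.05] open 0.4 q [ 0.31  0.98 -0.61  1.7   0.79  0.72  0.12]
[[ 0.    -0.736  0.677]
 [ 0.007  0.677  0.736]
 [-1.     0.005  0.006]]
r 31.221555855390317 ang -33.775747478687066 yaw 47.42239747105245
```

Call:
play_rows(
  increments=[
    [0.014,-0.01,-0.14,0.95,0,0,1],
    [0.014,-0.01,-0.14,0.95,0,0,1],
    [0.014,-0.01,-0.14,0.95,0,0,1],
    [0.014,-0.01,-0.14,0.95,0,0,1],
    [0.014,-0.01,-0.14,0.95,0,0,1],
  ],
)

```text
t: 14.0
position: [605.0, -40.7, 71.6]
tool_rot: [0.701, -0.108, 0.696, 0.113]
wrist_force: [-0.1, 0.1, 2.8]
opening: 0.3
```

```bash
python3 -c "
from h import *
orb([590,-13])"
```

```text
t 14.0 p [605.  -40.7  71.6] F [-0.11  0.15  2.75] open 0.3 q [ 0.26  0.94 -0.47  1.74  0.67  0.62 -0.29]
[[ 0.007 -0.309  0.951]
 [ 0.009  0.951  0.309]
 [-1.     0.007  0.009]]
r 31.49076902728464 ang -61.56596230353023 yaw 17.979835874848465
```

Call:
play_rows(
  increments=[
    [0.014,-0.01,-0.15,0.9,0,0,1],
    [0.014,-0.01,-0.15,0.9,0,0,1],
    [0.014,-0.01,-0.15,0.9,0,0,1],
    [0.014,-0.01,-0.15,0.9,0,0,1],
    [0.014,-0.01,-0.15,0.9,0,0,1],
  ],
)

```text
t: 14.62
position: [589.2, -43.8, 71.6]
tool_rot: [0.709, 0.065, 0.7, -0.057]
wrist_force: [0.8, -0.2, 1.9]
opening: 0.4
```

Call:
play_rows(
  increments=[
    [0.015,-0.01,-0.15,0.9,0,0,1],
    [0.015,-0.01,-0.15,0.9,0,0,1],
    [0.015,-0.01,-0.15,0.9,0,0,1],
    [0.015,-0.01,-0.15,0.9,0,0,1],
    [0.015,-0.01,-0.15,0.9,0,0,1],
  ],
)

```text
t: 15.25
position: [574.2, -38.0, 71.7]
tool_rot: [0.675, 0.235, 0.663, -0.224]
wrist_force: [0.6, -0.8, 1.9]
opening: 0.3
```

Run:
```python
from h import *
orb([590,-13]); save(cams.grab_frame('side'),'sd5',crop=(190,155,350,300),s=4)
```

```text
t 15.25 p [574.2 -38.   71.7] F [ 0.58 -0.83  1.93] open 0.3 q [ 0.11  0.88 -0.2   1.86  0.37  0.42 -1.01]
[[ 0.021  0.613  0.789]
 [ 0.01   0.789 -0.614]
 [-1.     0.021  0.01 ]]
r 29.587723731676935 ang -122.35259783075776 yaw -37.85964366147776
```

View pics/sd5.png

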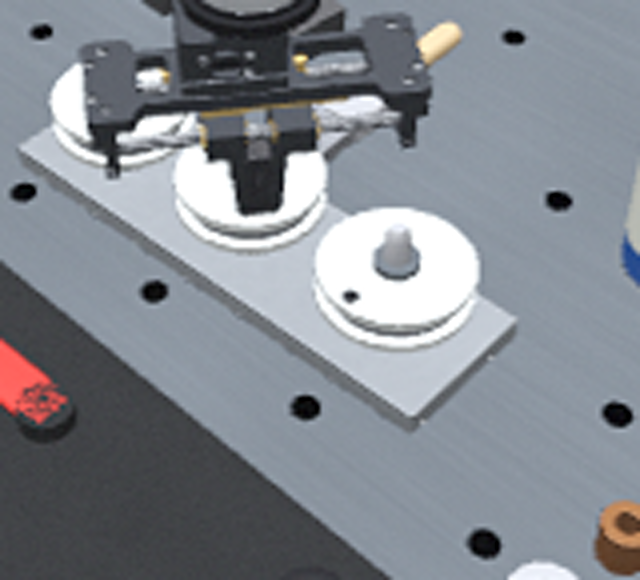

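Run:
```python
from h import *
f=cams.grab_frame('wrist'); save(f,'w6',crop=(80,0,460,300),s=1.5)
```

```text
(no output)
```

View pics/w6.png

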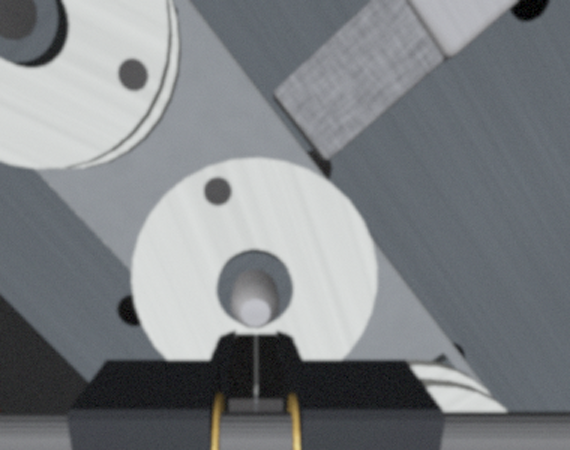

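Call:
play_rows(
  increments=[
    [-0.3,0,0,0,0,0,1],
    [-0.8,0,0,0,0,0,1],
    [-0.8,0,0,0,0,0,1],
    [0,0,0,0,0,0,1],
    [0,0,0,0,0,0,1],
  ],
)

```text
t: 15.98
position: [572.5, -38.0, 120.5]
tool_rot: [0.675, 0.232, 0.665, -0.22]
wrist_force: [-0.5, -0.3, -0.5]
opening: 0.3
```

Run:
```python
from h import *
plan([594-27,-128-18,115],-55); save(cams.grab_frame('wrist'),'w7',s=1.2)
```

```text
t 15.97 p [572.5 -38.  120.5] F [-0.52 -0.32 -0.5 ] open 0.3 q [ 0.14  0.8  -0.25  1.84  0.34  0.52 -0.98]
[[ 0.019  0.605  0.796]
 [ 0.011  0.796 -0.606]
 [-1.     0.02   0.008]]
shift units [ 0.169 -3.575  2.437]
turn units [ 2.955  0.048 -0.202]
```

View pics/w7.png

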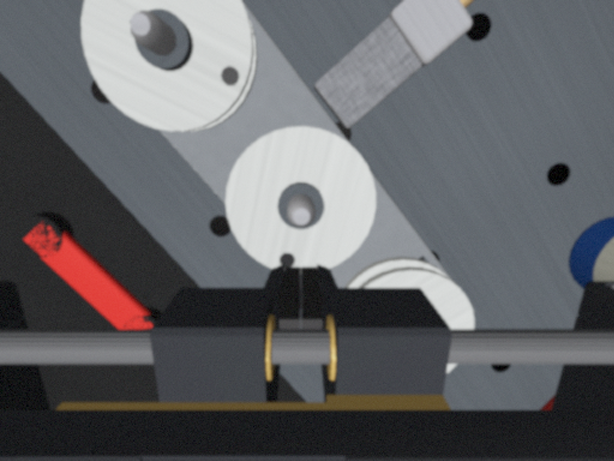

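Call:
play_rows(
  increments=[
    [0.03,-0.6,0.43,0,0,-0.2,1],
    [0.02,-0.6,0.43,0,0,0,1],
    [0,-0.6,0.43,0,0,0,1],
    [0,-0.6,0.43,0,0,0,1],
    [0,-0.5,0.43,0,0,0,1],
    [0,-0.4,0.35,0,0,0,1],
    [0,0,0,1,0,0,1],
    [0,0,0,1,0,0,1],
    [0,0,0,0,0,0,1],
  ],
)

```text
t: 17.15
position: [570.5, -154.9, 117.2]
tool_rot: [0.643, 0.296, 0.639, -0.301]
wrist_force: [-0.9, -0.5, -0.2]
opening: 0.5
```

Run:
```python
from h import *
plan([570,-148,80],-50); o=monitor.get_obs();f=cams.grab_frame('wrist'); save(f,'w8',s=1.2); discs(f,wcal(o),(58,62,66))
```

```text
t 17.15 p [ 570.5 -154.9  117.2] F [-0.93 -0.46 -0.21] open 0.5 q [ 0.3   0.82 -0.21  1.78  0.3   0.57 -0.97]
[[ 0.001  0.765  0.644]
 [-0.009  0.644 -0.765]
 [-1.    -0.005  0.008]]
shift units [ 1.485  0.171 -0.234]
turn units [0.014 0.074 0.05 ]
ell [244.5 158.1] [126.  128.3] [array([ 595.2, -126.9,   58. ]), array([ 595.9, -126.5,   62. ]), array([ 596.5, -126. ,   66. ])]
ell [100.4  46.2] [138.  165.8] [array([591.7,  -8.9,  58. ]), array([592.4, -10.8,  62. ]), array([593.1, -12.8,  66. ])]
```

View pics/w8.png

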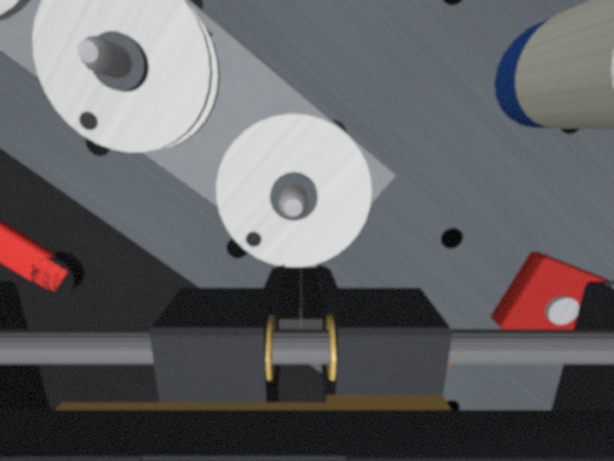

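Call:
play_rows(
  increments=[
    [0.6,0.15,-0.2,0,0,0,1],
    [0.6,0,0,0,0,0,1],
    [0.2,0,0,0,0,0,1],
    [0.08,0,0,0,0,0,1],
  ],
)

```text
t: 17.7
position: [569.6, -147.7, 76.7]
tool_rot: [0.643, 0.294, 0.641, -0.299]
wrist_force: [0.1, -0.1, 0.3]
opening: 0.5
```

Call:
play_rows(
  increments=[
    [0.04,0,0,0,0,0,1],
    [0.03,0,0,0,0,0,1],
  ],
)

```text
t: 17.95
position: [569.8, -147.9, 74.8]
tool_rot: [0.643, 0.294, 0.641, -0.299]
wrist_force: [1.3, 0.3, 0.0]
opening: 0.3
```

Call:
play_rows(
  increments=[
    [0.03,0,0,0,0,0,1],
  ],
)

```text
t: 18.08
position: [569.9, -148.0, 74.3]
tool_rot: [0.643, 0.294, 0.641, -0.299]
wrist_force: [-0.3, 0.1, 0.6]
opening: 0.2
```

Call:
play_rows(
  increments=[
    [0.03,0,0,0,0,0,1],
  ],
)

```text
t: 18.2
position: [570.1, -148.1, 73.8]
tool_rot: [0.643, 0.294, 0.64, -0.299]
wrist_force: [-0.1, 0.1, 0.4]
opening: 0.1
```

Call:
play_rows(
  increments=[
    [0.03,0,0,0,0,0,1],
  ],
)

```text
t: 18.32
position: [570.2, -148.2, 73.1]
tool_rot: [0.643, 0.294, 0.64, -0.299]
wrist_force: [-0.2, -0.2, 0.3]
opening: 0.6
```

Call:
play_rows(
  increments=[
    [0.03,0,0,0,0,0,1],
  ],
)

```text
t: 18.45
position: [570.3, -148.2, 72.4]
tool_rot: [0.643, 0.294, 0.64, -0.299]
wrist_force: [-0.4, 0.1, -0.5]
opening: 0.4
```

Call:
play_rows(
  increments=[
    [0.03,0,0,0,0,0,1],
    [0.02,0,0,0,0,0,1],
  ],
)

```text
t: 18.7
position: [570.3, -148.5, 71.8]
tool_rot: [0.644, 0.294, 0.64, -0.299]
wrist_force: [-2.0, 0.4, 7.1]
opening: 0.4
```

Call:
play_rows(
  increments=[
    [0.03,0,0,0,0,0,1],
  ],
)

```text
t: 18.82
position: [570.3, -148.6, 71.7]
tool_rot: [0.644, 0.294, 0.64, -0.3]
wrist_force: [-0.9, -0.2, 7.4]
opening: 0.4
```

Call:
play_rows(
  increments=[
    [0.025,0,0,0,0,0,1],
  ],
)

```text
t: 18.95
position: [570.4, -148.7, 71.8]
tool_rot: [0.644, 0.294, 0.64, -0.3]
wrist_force: [-1.6, 0.7, 6.3]
opening: 0.1
```

Call:
play_rows(
  increments=[
    [0.025,0,0,0,0,0,1],
  ],
)

```text
t: 19.08
position: [570.5, -148.7, 71.8]
tool_rot: [0.644, 0.294, 0.64, -0.3]
wrist_force: [-0.6, 0.7, 5.7]
opening: 0.7
```

Call:
play_rows(
  increments=[
    [0.014,-0.005,0.145,-0.95,0,0,1],
    [0.014,-0.005,0.145,-0.95,0,0,1],
    [0.014,-0.005,0.145,-0.95,0,0,1],
    [0.014,-0.005,0.145,-0.95,0,0,1],
    [0.014,-0.005,0.145,-0.95,0,0,1],
  ],
)

```text
t: 19.7
position: [585.7, -159.9, 71.9]
tool_rot: [0.699, 0.121, 0.694, -0.127]
wrist_force: [0.9, 0.5, 2.4]
opening: 0.2
```

```bash
python3 -c "
from h import *
orb([595,-127])"
```

```text
t 19.7 p [ 585.7 -159.9   71.9] F [0.89 0.47 2.43] open 0.2 q [ 0.36  0.92 -0.32  1.74  0.51  0.56 -0.63]
[[ 0.005  0.345  0.939]
 [-0.011  0.939 -0.345]
 [-1.    -0.008  0.008]]
r 34.22563517603003 ang -105.75028117318178 yaw -20.175896593496983
```

Radius slightly growing; add an inward part.

Call:
play_rows(
  increments=[
    [0.016,0.01,0.145,-0.95,0,0,1],
    [0.016,0.01,0.145,-0.95,0,0,1],
    [0.016,0.01,0.145,-0.95,0,0,1],
    [0.016,0.01,0.145,-0.95,0,0,1],
    [0.016,0.01,0.145,-0.95,0,0,1],
  ],
)

```text
t: 20.32
position: [605.2, -160.4, 71.9]
tool_rot: [0.707, -0.061, 0.702, 0.054]
wrist_force: [-0.3, 1.2, 3.1]
opening: 0.6
```

Call:
play_rows(
  increments=[
    [0.016,0.01,0.145,-0.95,0,0,1],
    [0.016,0.01,0.145,-0.95,0,0,1],
    [0.016,0.01,0.145,-0.95,0,0,1],
    [0.016,0.01,0.145,-0.95,0,0,1],
    [0.016,0.01,0.145,-0.95,0,0,1],
    [0.016,0.01,0.145,-0.95,0,0,1],
  ],
)

```text
t: 21.08
position: [622.5, -147.3, 71.8]
tool_rot: [0.654, -0.272, 0.654, 0.266]
wrist_force: [-3.2, 0.4, 5.1]
opening: 0.6
```

```bash
python3 -c "
from h import *
orb([595,-127]); save(cams.grab_frame('wrist'),'w9',s=1.2); save(cams.grab_frame('side'),'sd9',crop=(190,155,350,300),s=4)"
```

```text
t 21.07 p [ 622.5 -147.3   71.8] F [-3.24  0.39  5.1 ] open 0.6 q [ 0.48  1.   -0.62  1.63  0.79  0.78  0.27]
[[ 0.004 -0.704  0.711]
 [-0.008  0.711  0.704]
 [-1.    -0.008 -0.003]]
r 34.17594663074751 ang -36.46926808958579 yaw 44.70905196292979
```

View pics/w9.png

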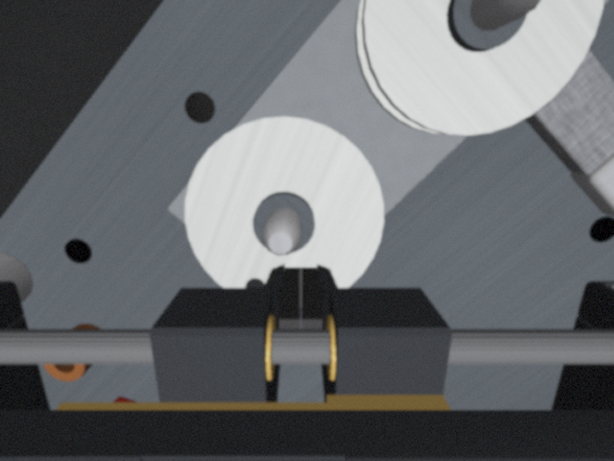

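View pics/sd9.png

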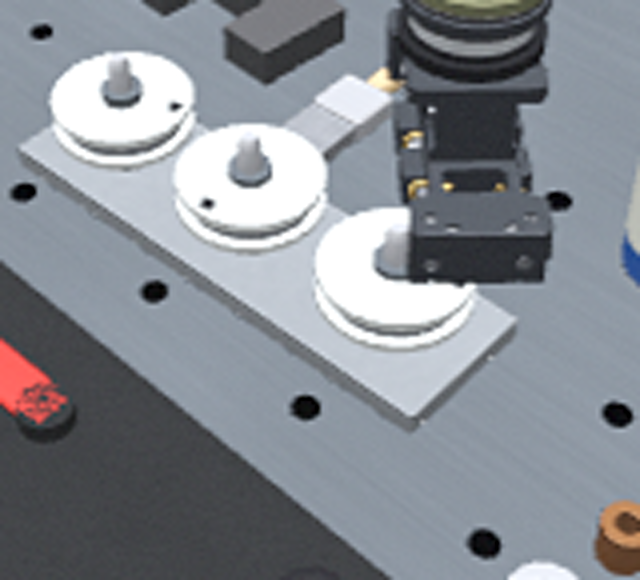

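Call:
play_rows(
  increments=[
    [-0.3,0,0,0,0,0,1],
    [-0.8,0,0,0,0,0,1],
    [-0.8,0,0,0,0,0,1],
    [-0.8,0,0,0,0,0,1],
    [-0.6,0,0,0,0,0,0.6],
  ],
)

```text
t: 21.8
position: [622.5, -146.7, 159.9]
tool_rot: [0.655, -0.271, 0.654, 0.265]
wrist_force: [0.2, 0.3, 0.6]
opening: 8.1
```

Call:
play_rows(
  increments=[
    [0,0,0,1,0,0,0],
    [0,0,0,1,0,0,0],
    [0,0,0,1,0,0,0],
    [0,0,0,1,0,0,0],
    [0,0,0,1,0,0,0],
    [0,0,0,1,0,0,0],
    [0,0,0,1,0,0,0],
    [0,0,0,1,0,0,0],
    [0,0,0,1,0,0,0],
    [0,0,0,1,0,0,0],
    [0,0,0,1,0,0,0],
  ],
)

```text
t: 23.18
position: [624.4, -145.6, 170.8]
tool_rot: [0.697, 0.143, 0.687, -0.145]
wrist_force: [-0.6, -0.2, -0.3]
opening: 87.9
```

```bash
python3 -c "
from h import *
plan([496,-314,150],-90); save(cams.grab_frame('side'),'sd10',crop=(190,155,350,300),s=4)"
```

```text
t 23.18 p [ 624.4 -145.6  170.8] F [-0.61 -0.2  -0.25] open 87.9 q [ 0.37  0.82 -0.4   1.59  0.41  0.8  -0.61]
[[ 0.013  0.4    0.917]
 [-0.006  0.917 -0.4  ]
 [-1.    -0.     0.014]]
shift units [ 0.804 -8.227 -2.03 ]
turn units [11.074  0.12  -0.077]
```

View pics/sd10.png

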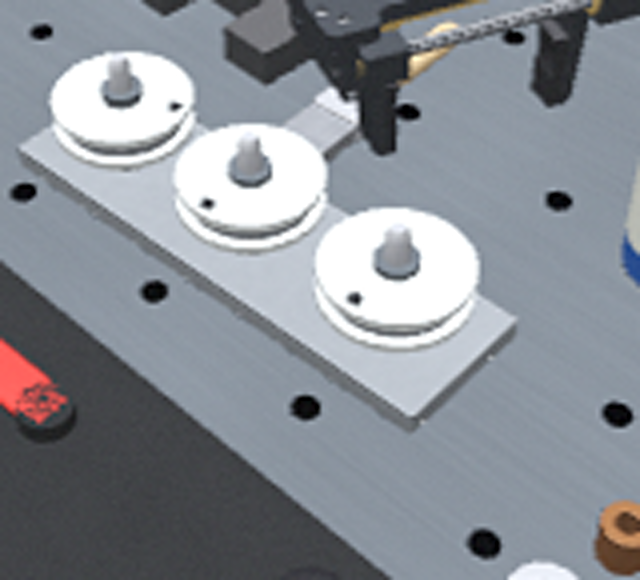

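Call:
play_rows(
  increments=[
    [0,-0.9,-0.22,0,0,0,0],
    [0,-0.9,-0.22,0,0,0,0],
    [0,-0.9,-0.22,0,0,0,0],
    [0,-0.9,-0.22,0,0,0,0],
    [0,-0.9,-0.22,0,0,0,0],
    [0,-0.9,-0.22,0,0,0,0],
    [0,-0.9,-0.22,0,0,0,0],
    [0,-0.9,-0.22,0,0,0,0],
    [0,-0.7,-0.2,0,0,0,0],
  ],
)

```text
t: 24.35
position: [483.7, -325.3, 171.7]
tool_rot: [0.695, 0.143, 0.689, -0.149]
wrist_force: [0.2, -0.1, 0.6]
opening: 88.0
```

Call:
play_rows(
  increments=[
    [0,0,0,1,0.1,-0.07,0],
    [0,0,0,1,0,0,0],
    [0,0,0,1,0,0,0],
    [0,0,0,1,0,0,0],
    [0,0,0,1,0,0,0],
    [0,0,0,1,0,0,0],
    [0,0,0,1,0,0,0],
    [0,0,0,1,0,0,0],
    [0,0,0,1,0,0,0],
    [0,0,0,1,0,0,0],
    [0,0,0,1,0,0,0],
  ],
)

```text
t: 25.72
position: [458.3, -345.0, 172.3]
tool_rot: [-0.486, -0.504, -0.488, 0.521]
wrist_force: [0.4, 1.0, -0.2]
opening: 88.1
```

```bash
python3 -c "
from h import *
plan([496,-314,150],-90); o=monitor.get_obs(); f=cams.grab_frame('wrist'); save(f,'w11',s=1.5); np.save('w11.npy',f); import pickle; pickle.dump(o,open('w11.pkl','wb'))"
```

```text
t 25.73 p [ 458.3 -345.   172.3] F [ 0.43  1.05 -0.18] open 88.1 q [ 0.6   0.72 -0.08  1.79  0.12  0.64 -1.18]
[[-0.02   0.998 -0.051]
 [-0.015 -0.052 -0.999]
 [-1.    -0.019  0.016]]
shift units [ 0.844  1.459 -1.33 ]
turn units [-0.493  0.144  0.186]
```

View pics/w11.png

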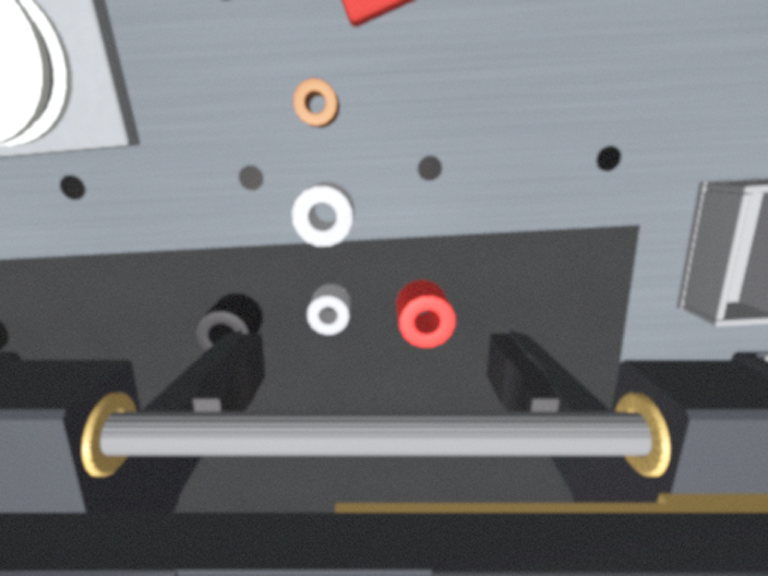

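Run:
```python
from h import *
import pickle
f=np.load('w11.npy');o=pickle.load(open('w11.pkl','rb'));c=wcal(o)
m=(f.min(2)>195).astype(np.uint8)
cs,_=cv2.findContours(m,cv2.RETR_EXTERNAL,cv2.CHAIN_APPROX_NONE)
for k in cs:
    if 300<cv2.contourArea(k)<2500:
        e=cv2.fitEllipse(cv2.convexHull(k));X=onz(c,e[0],40);r=onz(c,(e[0][0]+e[1][0]/2,e[0][1]),40);print(np.round(e[0],1),np.round(e[1],1),np.round(X,1),'d',2*np.linalg.norm(X-r))
plan([498,-313,120],-90)
```

```text
[218.1 209.7] [25.3 27.1] [ 424.5 -310.    40. ] d 26.702936620952556
[496.4 157.2] [ 14.6 123.3] [ 465.1 -595.1   40. ] d 14.963070422101227
[214.2 143.6] [39.5 41.3] [ 494.2 -312.3   40. ] d 38.62296861763934
t 25.77 p [ 458.1 -345.2  172.3] F [-0.35 -0.33 -0.14] open 88.1 q [ 0.6   0.72 -0.08  1.79  0.12  0.64 -1.18]
[[-0.02   0.998 -0.055]
 [-0.015 -0.055 -0.998]
 [-1.    -0.019  0.016]]
shift units [ 2.04   1.564 -1.407]
turn units [-0.526  0.147  0.189]
```

Call:
play_rows(
  increments=[
    [0,0,0,-0.5,0.14,0.18,0],
    [0.3,0.7,-0.65,0,0,0,0],
    [0.4,0.7,-0.65,0,0,0,0],
    [0.6,0,0,0,0,0,0],
    [0.6,0,0,0,0,0,0],
    [0.6,0,0,0,0,0,0],
    [0,0,0,0,0,0,0],
    [0,0,0,0,0,0,0],
  ],
)

```text
t: 26.78
position: [483.0, -321.3, 106.5]
tool_rot: [-0.498, -0.499, -0.5, 0.503]
wrist_force: [-0.1, 0.5, 0.8]
opening: 88.2
```

```bash
cat > ring.py <<'E'
from h import *
def ring(n,zs=(40,),lo=300,hi=6000):
    o=monitor.get_obs();f=cams.grab_frame('wrist');c=wcal(o);save(f,n,s=1.2)
    m=(f.min(2)>195).astype(np.uint8)
    cs,_=cv2.findContours(m,cv2.RETR_EXTERNAL,cv2.CHAIN_APPROX_NONE)
    for k in cs:
        if lo<cv2.contourArea(k)<hi:
            e=cv2.fitEllipse(cv2.convexHull(k))
            for z in zs:
                X=onz(c,e[0],z);r=onz(c,(e[0][0]+e[1][0]/2,e[0][1]),z);print(np.round(e[0],1),np.round(e[1],1),np.round(X,1),'d',2*np.linalg.norm(X-r))
E
python3 - <<'E'
from ring import *
ring('w12'); plan([495,-313,28+11],-90)
E
```

```text
[206.8 295.9] [  7.  282.7] [ 393.6 -281.3   40. ] d 6.187840805320486
[237.7 262.5] [28.6 33.4] [ 427.3 -309.2   40. ] d 24.28069572173352
[240.  186.8] [47.8 50.9] [ 494.6 -312.2   40. ] d 37.205691906330046
[28.5 63.4] [103.9 146.1] [ 583.3 -169.3   40. ] d 70.71144130663721
[-12.9  52.3] [ 82.2 124.1] [ 590.2 -143.1   40. ] d 55.29118973024349
t 26.82 p [ 482.9 -321.3  106.6] F [-0.01  0.28 -0.96] open 87.7 q [ 0.55  0.83 -0.08  1.81  0.14  0.51 -1.2 ]
[[-0.007  1.    -0.004]
 [-0.002 -0.004 -1.   ]
 [-1.    -0.007  0.003]]
shift units [ 2.698  0.502 -0.34 ]
turn units [-0.035  0.024  0.065]
```

View pics/w12.png

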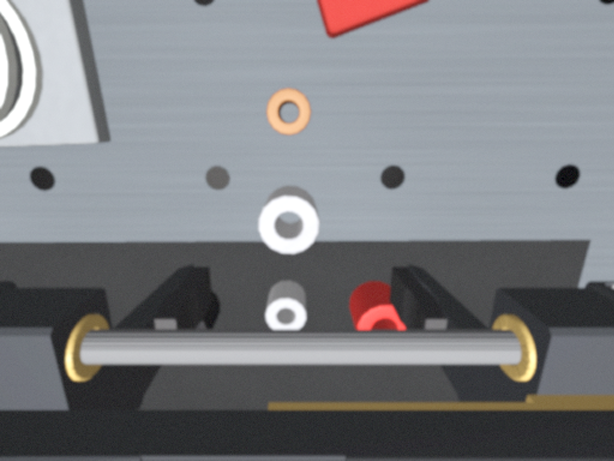

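Call:
play_rows(
  increments=[
    [0,0.5,-0.36,0,0,0.06,0],
    [0,0,0,0,0,0,0],
    [0,0,0,0,0,0,0],
  ],
)

```text
t: 27.2
position: [497.6, -311.5, 107.6]
tool_rot: [-0.501, -0.5, -0.498, 0.501]
wrist_force: [-1.0, 1.1, -0.5]
opening: 87.9
```

Run:
```python
from ring import *
ring('w13'); plan([495,-313,28+11],-90)
```

```text
[252.6 204.6] [45.8 49.3] [ 494.6 -312.2   40. ] d 36.594908293806625
t 27.25 p [ 497.9 -311.2  107.6] F [ 0.16  0.44 -0.17] open 88.2 q [ 0.53  0.83 -0.08  1.8   0.13  0.51 -1.21]
[[ 0.003  1.    -0.002]
 [-0.003 -0.002 -1.   ]
 [-1.     0.003  0.003]]
shift units [ 2.744 -0.122  0.063]
turn units [-0.021  0.028 -0.027]
```

Call:
play_rows(
  increments=[
    [0.5,-0.12,0.04,0,0,0,0],
    [0.7,0,0,0,0,0,0],
    [0.7,0,0,0,0,0,0],
    [0.6,0,0,0,0,0,0],
    [0.4,0,0,0,0,0,0],
    [0,0,0,0,0,0,0],
    [0,0,0,0,0,0,0],
  ],
)

```text
t: 28.12
position: [493.6, -312.5, 28.4]
tool_rot: [-0.5, -0.5, -0.499, 0.501]
wrist_force: [0.5, -1.0, -0.0]
opening: 87.8
```

Run:
```python
from ring import *
plan([495,-312.5,17],-90)
```

```text
t 28.12 p [ 493.6 -312.5   28.4] F [ 0.51 -1.02 -0.05] open 87.8 q [ 0.52  0.96 -0.06  1.82  0.15  0.36 -1.23]
[[ 0.     1.    -0.003]
 [-0.002 -0.003 -1.   ]
 [-1.     0.     0.002]]
shift units [ 0.457  0.057 -0.002]
turn units [-0.026  0.02  -0.002]
```

Now down the last bit and close; grip 15 N.

Call:
play_rows(
  increments=[
    [0.3,0.05,0,0,0,0,0],
    [0.16,0,0,0,0,0,0],
    [0,0,0,0,0,0,0.3],
  ],
  grip_force=20,
)

```text
t: 28.5
position: [495.7, -313.0, 17.2]
tool_rot: [-0.501, -0.5, -0.498, 0.501]
wrist_force: [-0.2, 1.2, 0.3]
opening: 80.6
```

Run:
```python
from ring import *
plan([495,-312.5,17],-90)
```

```text
t 28.5 p [ 495.7 -313.    17.2] F [-0.21  1.15  0.33] open 80.6 q [ 0.52  0.98 -0.06  1.82  0.15  0.34 -1.23]
[[ 0.002  1.    -0.003]
 [-0.003 -0.003 -1.   ]
 [-1.     0.002  0.003]]
shift units [ 0.008 -0.028 -0.018]
turn units [-0.027  0.029 -0.021]
```

Call:
play_rows(
  increments=[
    [0,0,0,0,0,0,1],
    [0,0,0,0,0,0,1],
    [0,0,0,0,0,0,1],
    [0,0,0,0,0,0,1],
    [0,0,0,0,0,0,1],
    [0,0,0,0,0,0,1],
  ],
  grip_force=20,
)

```text
t: 29.25
position: [495.9, -313.2, 17.7]
tool_rot: [-0.501, -0.501, -0.498, 0.501]
wrist_force: [-0.1, -0.8, 0.3]
opening: 39.1
```

Call:
play_rows(
  increments=[
    [-0.3,0,0,0,0,0,1],
    [-0.7,0,0,0,0,0,1],
    [-0.9,0,0,0,0,0,1],
    [-0.9,0,0,0,0,0,1],
    [-0.9,0,0,0,0,0,1],
    [-0.9,0,0,0,0,0,1],
    [-0.6,0,0,0,0,0,1],
    [0,0,0,0,0,0,1],
  ],
)

```text
t: 30.25
position: [495.5, -312.8, 158.4]
tool_rot: [0.502, 0.501, 0.496, -0.501]
wrist_force: [-0.2, 0.3, -0.9]
opening: 38.9
```

Run:
```python
from ring import *
ring('w14',(40,)); save(cams.grab_frame('side'),'sd14',s=1.2); plan([587,101,150],-90)
```

```text
[249.9 263.2] [65.2 78. ] [ 407.9 -311.5   40. ] d 69.45160392675129
[304.7   4.3] [25.3 29. ] [ 647.8 -357.    40. ] d 20.65612009926136
t 30.35 p [ 494.6 -312.3  156.8] F [ 0.7  -0.28 -1.04] open 38.7 q [ 0.54  0.75 -0.1   1.78  0.12  0.61 -1.2 ]
[[ 0.003  1.    -0.003]
 [-0.004 -0.003 -1.   ]
 [-1.     0.003  0.004]]
shift units [  0.218   3.647 -16.545]
turn units [-0.027  0.038 -0.03 ]
```

View pics/w14.png

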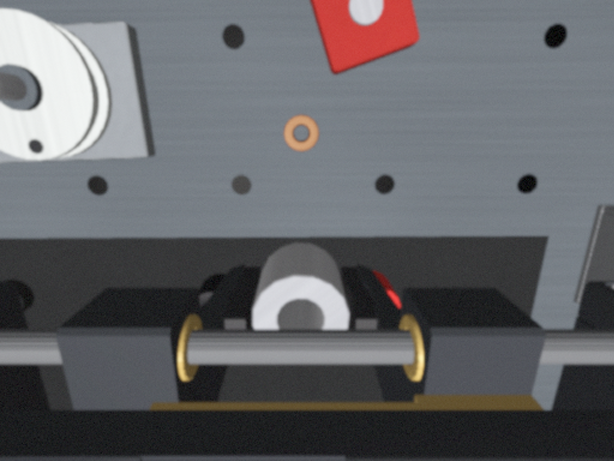

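View pics/sd14.png

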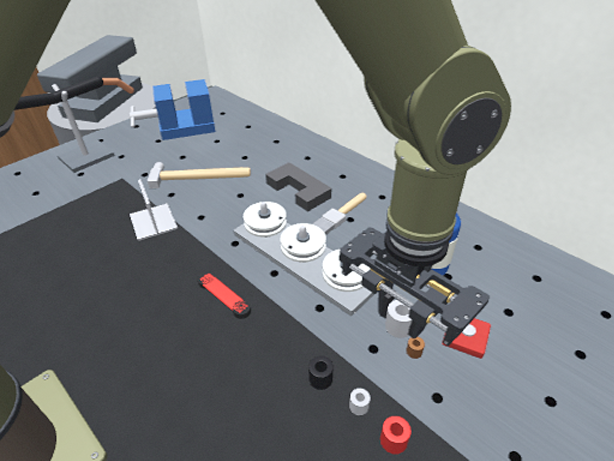

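Run:
```python
from ring import *
f=cams.grab_frame('wrist'); np.save('w15.npy',f); save(f,'w15',crop=(180,190,330,290),s=5)
c=cams.get_calibration('wrist');T=np.linalg.inv(np.array(c['tool_from_camera']))
def pt(X):
    p=T@np.array(list(X)+[1.]); return np.array([c['fx']*p[0]/p[2]+c['cx'],c['fy']*p[1]/p[2]+c['cy']])
for y0 in(-4,-2,0,2):
    q=[pt(v) for v in [(-23,y0+20,0),(-23,y0+9.5,0),(17,y0+20,0)]]
    print(y0,[np.round((a-[180,190])*5+2,0) for a in q])
o=monitor.get_obs();print(o['t'],o['position'])
```

```text
-4 [array([369., 224.]), array([368., 325.]), array([365.,  73.])]
-2 [array([369., 204.]), array([368., 306.]), array([365.,  57.])]
0 [array([369., 184.]), array([368., 287.]), array([365.,  41.])]
2 [array([369., 164.]), array([368., 268.]), array([365.,  25.])]
30.4 [ 494.35397395 -312.19695989  156.3041232 ]
```

View pics/w15.png

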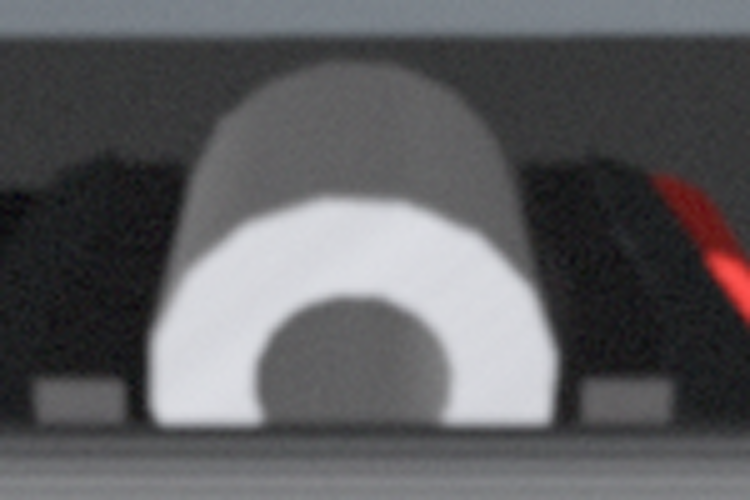

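Call:
play_rows(
  increments=[
    [0,0.08,-0.6,0,0,0,1],
    [0,0.08,-0.9,0,0,0,1],
    [0,0.08,-0.95,0,0,0,1],
    [0,0.08,-0.95,0,0,0,1],
    [0,0.08,-0.95,0,0,0,1],
    [0,0.08,-0.95,0,0,0,1],
    [0,0.08,-0.95,0,0,0,1],
    [0,0.08,-0.95,0,0,0,1],
  ],
)

```text
t: 31.4
position: [507.7, -117.8, 149.8]
tool_rot: [0.497, 0.499, 0.504, -0.501]
wrist_force: [0.0, 0.3, -1.0]
opening: 39.0
```

Call:
play_rows(
  increments=[
    [0,0.08,-0.95,0,0,0,1],
    [0,0.08,-0.95,0,0,0,1],
    [0,0.08,-0.95,0,0,0,1],
    [0,0.08,-0.95,0,0,0,1],
    [0,0.08,-0.95,0,0,0,1],
    [0,0.08,-0.95,0,0,0,1],
    [0,0.08,-0.95,0,0,0,1],
    [0,0.08,-0.9,0,0,0,1],
    [0,0.08,-0.6,0,0,0,1],
    [0,0,0,0,0,0,1],
  ],
)

```text
t: 32.65
position: [516.4, 107.9, 144.6]
tool_rot: [0.495, 0.492, 0.513, -0.499]
wrist_force: [-0.3, -0.7, -1.2]
opening: 38.9
```

Run:
```python
from ring import *
plan([527,101,150],-90)
```

```text
t 32.65 p [516.4 107.9 144.6] F [-0.32 -0.67 -1.2 ] open 38.9 q [-0.28  0.73 -0.    1.94 -0.03  0.5  -1.81]
[[-0.025  1.     0.017]
 [ 0.01   0.017 -1.   ]
 [-1.    -0.025 -0.011]]
shift units [-0.229  0.412  0.282]
turn units [ 0.164 -0.099  0.242]
```

Level the tool, shift a bit, then look.

Call:
play_rows(
  increments=[
    [-0.1,0.3,0.25,0.16,-0.1,0.24,1],
    [0,0,0,0,0,0,1],
    [0,0,0,0,0,0,1],
    [0,0,0,0,0,0,1],
  ],
)

```text
t: 33.15
position: [524.3, 97.5, 146.9]
tool_rot: [-0.5, -0.501, -0.498, 0.502]
wrist_force: [0.0, 0.4, -1.5]
opening: 38.9
```

Run:
```python
from ring import *
plan([587,101,150],-90)
import pickle
o=monitor.get_obs();f=cams.grab_frame('wrist');np.save('w16.npy',f);pickle.dump(o,open('w16.pkl','wb'));save(f,'w16',s=1.5); discs(f,wcal(o),(61.2,))
```

```text
t 33.15 p [524.3  97.5 146.9] F [ 0.03  0.38 -1.51] open 38.9 q [-0.28  0.72  0.02  1.94 -0.02  0.48 -1.83]
[[ 0.001  1.    -0.006]
 [-0.004 -0.006 -1.   ]
 [-1.     0.001  0.004]]
shift units [-0.122  2.508 -0.152]
turn units [-0.055  0.033 -0.006]
ell [246.2 116.3] [114.5 117.8] [array([588.8, 101.4,  61.2])]
ell [393.2 110.6] [109.4 127.2] [array([592.4, -14.3,  61.2])]
```

View pics/w16.png

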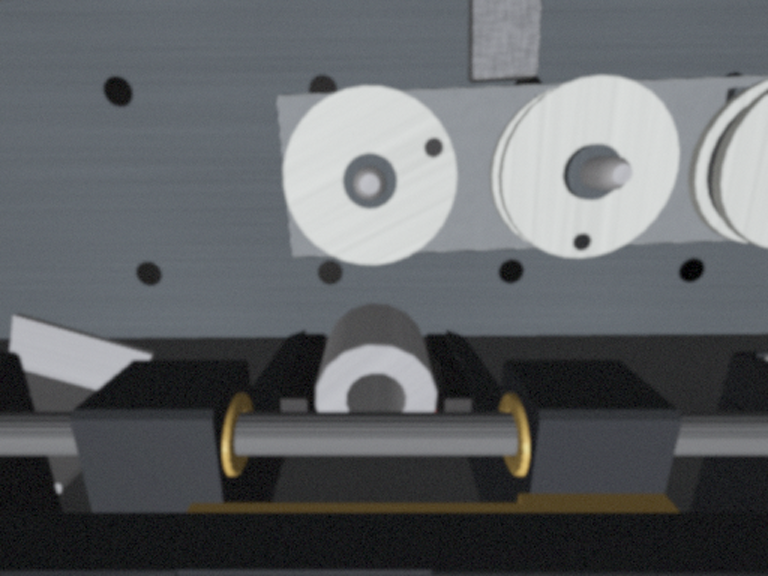

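Run:
```python
from ring import *
import pickle
f=np.load('w16.npy');o=pickle.load(open('w16.pkl','rb'));c=wcal(o)
save(f,'w16c',crop=(210,80,280,160),s=7)
g=f.min(2).astype(float)
# shoulder: dark region inside disc
m=np.zeros(g.shape,np.uint8); m[95:145,220:270]=(g[95:145,220:270]<170)
cs,_=cv2.findContours(m,cv2.RETR_EXTERNAL,cv2.CHAIN_APPROX_NONE)
k=max(cs,key=cv2.contourArea);e=cv2.fitEllipse(k);print('shoulder',e,onz(c,e[0],68))
m2=np.zeros_like(m);m2[112:132,236:257]=(g[112:132,236:257]>150)
cs,_=cv2.findContours(m2,cv2.RETR_EXTERNAL,cv2.CHAIN_APPROX_NONE)
k=max(cs,key=cv2.contourArea);e=cv2.fitEllipse(k);print('tip',e,onz(c,e[0],92))
```

```text
shoulder ((246.2127685546875, 120.15348815917969), (35.00788497924805, 36.09139633178711), 175.86553955078125) [586.17884098 101.38532151  68.        ]
tip ((244.9983673095703, 122.44705963134766), (13.636110305786133, 14.530094146728516), 72.43946838378906) [585.90268032 101.97264805  92.        ]
```

View pics/w16c.png

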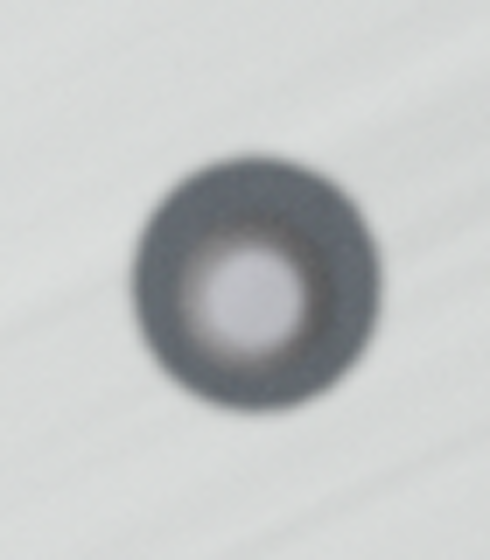

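Call:
play_rows(
  increments=[
    [0,0.6,-0.03,-0.05,0,0,1],
    [0,0.8,-0.03,0,0,0,1],
    [0,0.7,-0.03,0,0,0,1],
    [0,0.4,0,0,0,0,1],
    [0,0,0,0,0,0,1],
    [0,0,0,0,0,0,1],
  ],
)

```text
t: 33.95
position: [586.4, 98.9, 146.4]
tool_rot: [-0.5, -0.498, -0.5, 0.502]
wrist_force: [0.6, 0.5, -2.0]
opening: 39.0
```

Run:
```python
from ring import *
plan([587.6,99.6,122],-90)
```

```text
t 33.95 p [586.4  98.9 146.4] F [ 0.56  0.47 -2.02] open 39.0 q [-0.26  0.78  0.02  1.75 -0.02  0.61 -1.8 ]
[[-0.003  1.    -0.001]
 [-0.004 -0.001 -1.   ]
 [-1.    -0.003  0.004]]
shift units [ 0.974  0.05  -0.032]
turn units [-0.009  0.037  0.031]
```

Call:
play_rows(
  increments=[
    [0.5,0.05,-0.03,0,0.03,0.03,1],
    [0.4,0,0,0,0,0,1],
    [0,0,0,0,0,0,1],
    [0,0,0,0,0,0,1],
  ],
)

```text
t: 34.45
position: [585.8, 99.7, 121.6]
tool_rot: [-0.499, -0.499, -0.5, 0.501]
wrist_force: [-0.3, -0.5, -1.3]
opening: 38.9
```

Run:
```python
from ring import *
plan([587.6,99.6,122],-90)
s=cams.grab_frame('scene');d=cams.grab_frame('side');np.save('s17.npy',s);np.save('d17.npy',d)
save(s,'s17',crop=(245,125,315,195),s=8);save(d,'d17',crop=(185,140,255,210),s=8)
```

```text
t 34.45 p [585.8  99.7 121.6] F [-0.28 -0.53 -1.29] open 38.9 q [-0.25  0.82  0.01  1.77 -0.02  0.56 -1.8 ]
[[-0.003  1.    -0.   ]
 [-0.001 -0.    -1.   ]
 [-1.    -0.003  0.001]]
shift units [-0.016  0.073  0.002]
turn units [-0.003  0.009  0.027]
```

View pics/s17.png

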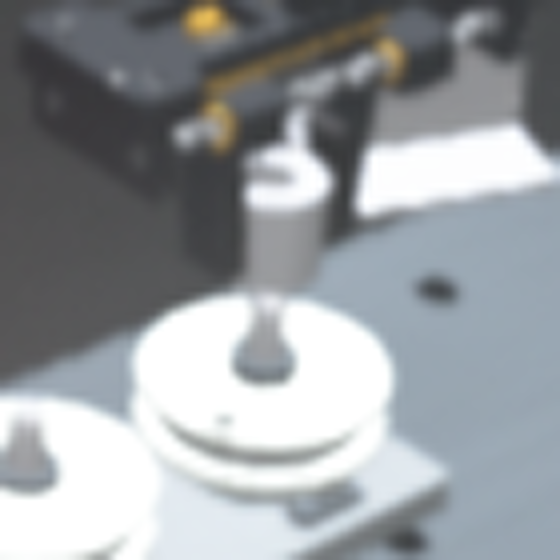

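View pics/d17.png

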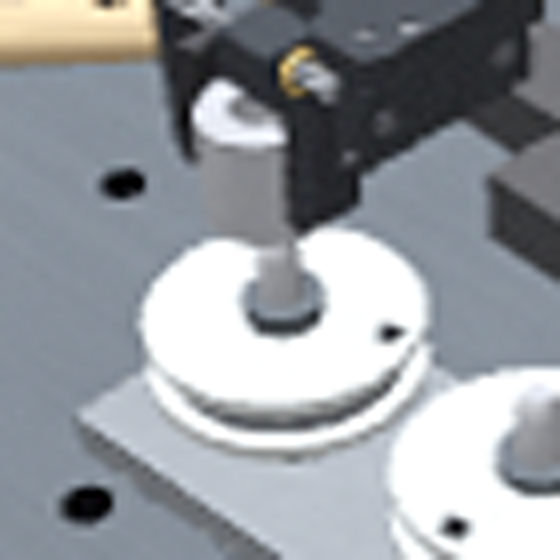

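Run:
```python
from ring import *
th=np.linspace(0,2*np.pi,72)
def circ(cal,c,r,z):
    return np.array([proj(cal,[c[0]+r*np.cos(t),c[1]+r*np.sin(t),z]) for t in th])
o=monitor.get_obs(); zb=o['position'][2]-17.7
for n,off in(('scene',(245,125)),('side',(185,140))):
    c=cams.get_calibration(n); f=lambda a:np.round((np.array(a)-off+.5)*8-.5,0)
    print(n)
    for nm,r,z in(('disc',46,61.2),('shoul',14,68.2),('tip',4.5,92)):
        q=f(circ(c,(586.8,100.3),r,z)); print(nm,'cols',q[:,0].min(),q[:,0].max(),'rows',q[:,1].min(),q[:,1].max())
    for nm,z in(('ctop',zb+40),('cbot',zb)):
        q=f(circ(c,o['position'][:2],20,z)); print(nm,'cols',q[:,0].min(),q[:,0].max(),'rows',q[:,1].min(),q[:,1].max())
```

```text
scene
disc cols 140.0 388.0 rows 298.0 437.0
shoul cols 227.0 303.0 rows 329.0 371.0
tip cols 257.0 281.0 rows 289.0 302.0
ctop cols 220.0 332.0 rows 144.0 202.0
cbot cols 213.0 323.0 rows 238.0 297.0
side
disc cols 141.0 423.0 rows 224.0 404.0
shoul cols 238.0 324.0 rows 267.0 321.0
tip cols 261.0 289.0 rows 227.0 245.0
ctop cols 195.0 326.0 rows 66.0 143.0
cbot cols 208.0 334.0 rows 170.0 247.0
```

Call:
play_rows(
  increments=[
    [0.2,0.07,-0.01,0,0,0,1],
    [0.1,0,0,0,0,0,1],
    [0,0,0,0,0,0,1],
  ],
)

```text
t: 34.92
position: [588.1, 100.0, 114.2]
tool_rot: [-0.5, -0.5, -0.5, 0.501]
wrist_force: [-1.0, -0.2, -0.7]
opening: 38.6
```

Run:
```python
from ring import *
plan([587.4,99.9,105],-90)
```

```text
t 34.92 p [588.1 100.  114.2] F [-1.   -0.23 -0.68] open 38.6 q [-0.25  0.83  0.01  1.76 -0.02  0.55 -1.8 ]
[[-0.001  1.    -0.   ]
 [-0.001 -0.    -1.   ]
 [-1.    -0.001  0.001]]
shift units [ 0.37  -0.028  0.003]
turn units [-0.004  0.006  0.014]
```

Call:
play_rows(
  increments=[
    [0.08,-0.02,0,0,0,0,1],
    [0.08,0,0,0,0,0,1],
    [0.08,0,0,0,0,0,1],
  ],
)

```text
t: 35.3
position: [587.7, 100.0, 108.1]
tool_rot: [-0.5, -0.5, -0.5, 0.501]
wrist_force: [0.0, -1.0, -1.2]
opening: 39.1
```

Call:
play_rows(
  increments=[
    [0.08,0,0,0,0,0,1],
    [0.08,0,0,0,0,0,1],
  ],
)

```text
t: 35.55
position: [587.7, 100.0, 103.8]
tool_rot: [-0.5, -0.5, -0.5, 0.501]
wrist_force: [0.3, 0.4, -1.1]
opening: 39.2
```

Call:
play_rows(
  increments=[
    [0.08,0,0,0,0,0,1],
    [0.08,0,0,0,0,0,1],
  ],
)

```text
t: 35.8
position: [587.7, 100.0, 99.5]
tool_rot: [-0.5, -0.5, -0.5, 0.501]
wrist_force: [-0.6, 0.7, -1.1]
opening: 38.9
```

Call:
play_rows(
  increments=[
    [0.08,0,0,0,0,0,1],
    [0.08,0,0,0,0,0,1],
  ],
)

```text
t: 36.05
position: [587.7, 100.0, 95.2]
tool_rot: [-0.5, -0.5, -0.5, 0.501]
wrist_force: [0.3, -0.9, -1.0]
opening: 39.2
```

Call:
play_rows(
  increments=[
    [0.08,0,0,0,0,0,1],
    [0.06,0,0,0,0,0,1],
  ],
)

```text
t: 36.3
position: [587.7, 100.0, 91.4]
tool_rot: [-0.5, -0.5, -0.5, 0.501]
wrist_force: [-0.5, 0.3, -1.3]
opening: 38.9
```

Call:
play_rows(
  increments=[
    [0.05,0,0,0,0,0,1],
    [0.04,0,0,0,0,0,1],
  ],
)

```text
t: 36.55
position: [587.7, 100.0, 89.0]
tool_rot: [-0.5, -0.5, -0.5, 0.501]
wrist_force: [-0.3, 0.1, -1.1]
opening: 38.8
```

Call:
play_rows(
  increments=[
    [0.04,0,0,0,0,0,1],
  ],
)

```text
t: 36.67
position: [587.7, 100.0, 87.9]
tool_rot: [-0.5, -0.5, -0.5, 0.501]
wrist_force: [0.5, -0.2, -0.1]
opening: 38.9
```

Call:
play_rows(
  increments=[
    [0.04,0,0,0,0,0,1],
  ],
)

```text
t: 36.8
position: [587.8, 100.0, 86.9]
tool_rot: [-0.5, -0.5, -0.5, 0.5]
wrist_force: [-0.5, -0.2, 0.1]
opening: 39.1
```

Call:
play_rows(
  increments=[
    [0.03,0,0,0,0,0,1],
  ],
)

```text
t: 36.92
position: [587.7, 100.1, 86.6]
tool_rot: [-0.5, -0.5, -0.5, 0.5]
wrist_force: [-1.5, 0.0, 7.7]
opening: 38.9
```

Call:
play_rows(
  increments=[
    [0.03,0,0,0,0,0,1],
  ],
)

```text
t: 37.05
position: [587.7, 100.1, 86.6]
tool_rot: [-0.5, -0.5, -0.5, 0.5]
wrist_force: [-2.6, -0.7, 8.1]
opening: 38.9
```

Call:
play_rows(
  increments=[
    [0.03,0,0,0,0,0,1],
  ],
)

```text
t: 37.17
position: [587.7, 100.1, 86.6]
tool_rot: [-0.5, -0.5, -0.5, 0.5]
wrist_force: [-1.9, 0.7, 5.3]
opening: 38.8
```

Call:
play_rows(
  increments=[
    [0,0,0,0,0,0,0.45],
    [0,0,0,0,0,0,0.4],
    [0,0,0,0,0,0,0.35],
    [0,0,0,0,0,0,0.3],
  ],
)

```text
t: 37.67
position: [588.3, 100.1, 86.8]
tool_rot: [0.5, 0.5, 0.5, -0.5]
wrist_force: [0.4, 1.1, -0.6]
opening: 61.7
```

Run:
```python
from ring import *
show()
save(cams.grab_frame('side'),'d18',crop=(185,140,255,210),s=8)
```

```text
t 37.67 p [588.3 100.1  86.8] F [ 0.41  1.07 -0.59] open 61.7 q [-0.25  0.87  0.01  1.78 -0.02  0.49 -1.8 ]
[[ 0.001  1.    -0.001]
 [-0.    -0.001 -1.   ]
 [-1.     0.001  0.   ]]
```

View pics/d18.png

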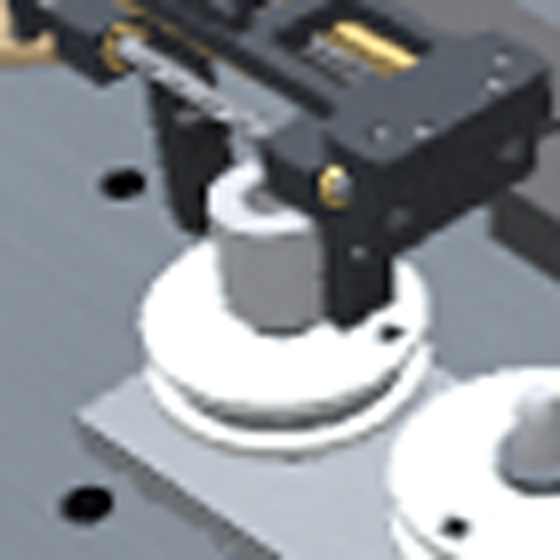

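Released and seated; lift straight up.

Call:
play_rows(
  increments=[
    [-0.2,0,0,0,0,0,0.2],
    [-0.5,0,0,0,0,0,0.2],
    [-0.8,0,0,0,0,0,0.2],
    [-0.8,0,0,0,0,0,0.2],
    [-0.8,0,0,0,0,0,0.2],
    [-0.8,0,0,0,0,0,0.2],
    [0,-0.8,0,0,0,0,0.2],
    [0,-0.8,0,0,0,0,0.2],
    [0,-0.8,0,0,0,0,0.2],
    [0,0,0,0,0,0,0.2],
    [0,0,0,0,0,0,0.2],
  ],
)

```text
t: 39.1
position: [530.0, 100.4, 196.1]
tool_rot: [0.502, 0.504, 0.497, -0.497]
wrist_force: [0.9, 0.2, 0.6]
opening: 70.8
```

Run:
```python
from ring import *
show()
save(cams.grab_frame('side'),'d19',crop=(185,130,345,270),s=4.5)
o=monitor.get_obs();f=cams.grab_frame('wrist');save(f,'w19',s=1.5);c=wcal(o)
g=f.min(2)
```

```text
t 39.1 p [530.  100.4 196.1] F [0.91 0.19 0.56] open 70.8 q [-0.29  0.64  0.02  1.9  -0.02  0.59 -1.82]
[[ 0.012  1.    -0.001]
 [ 0.002 -0.001 -1.   ]
 [-1.     0.012 -0.002]]
```

View pics/d19.png

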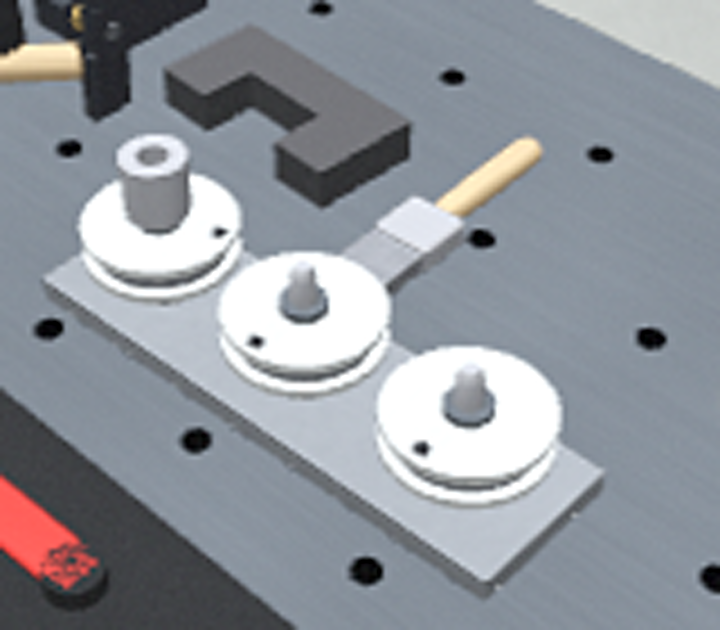

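View pics/w19.png

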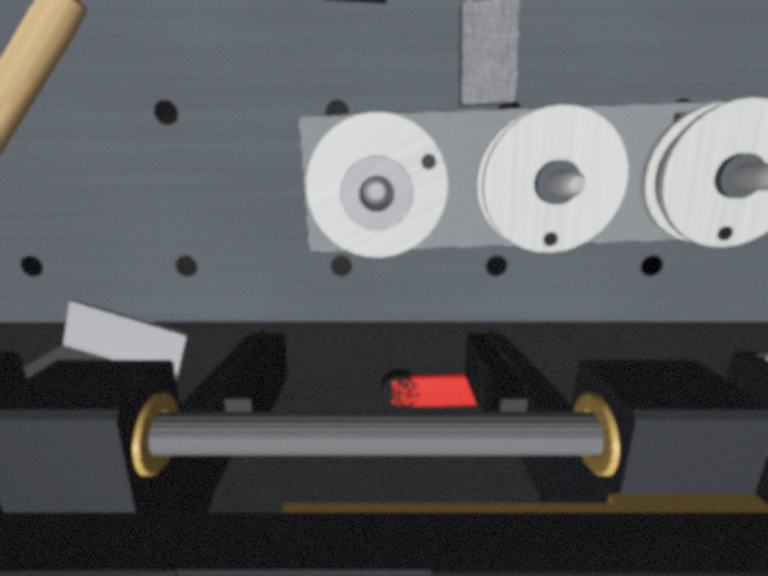

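```bash
python3 -c "
from bench import robot
print(robot.hand_in())"
```

```text
the job is handed in; nothing more can be done
None
```

I turned the three pulleys in order, left, middle, right, each by about 105 to 115° with the closed fingertips. The left one (pulley_1) needed about 3 to 5 N and stayed turned, so it is the binding one. The other two needed little force and ran back.

I then gripped the larger steel collar and lowered it over pulley_1's axle. It touched the shoulder at about 8 N with its underside at z ≈ 69 mm; about 68 mm was expected. I opened the fingers there and moved clear. I handed the job in at about 39 s; the hand-in gives no verdict.

**Final pictures:** the collar stands upright around the axle. Pulley_1's dot is still turned by about 115°, and the dots of pulleys 2 and 3 are back at their start. The objects in view look unmoved. I did not re-measure every bystander.

**Forces:** the highest reading on a pulley was about 14 N, at the first touch on pulley_1. I only read the force at the end of each move, so brief peaks in between were not recorded.

**Disagreements:** the cameras differed by 2 to 5 mm on where the pulley axes are. I settled this for the fit by comparing collar and axle in both fixed views while hovering, and the collar met no sideways contact on the way down.

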